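# Assemble a swing-out centrifuge bucket with its tube carrier

### The arm

A 6-joint arm with a two-finger parallel gripper is mounted at the origin on the work surface. World frame = base frame: x ahead of the robot, y to its left, z up, the work surface at z = 0. Lengths are in m, angles in rad, forces in N, time in s.
With the tool pointing down it reaches from about 0.4 to 0.825 m from the base axis. Payload 7 kg.
Tool frame: the origin (TCP) lies midway between the tips of the shut fingers; the grasp point (between the pads) lies 19 mm behind it; z points along the fingers, y is the line along which they close (so a half turn about z gives the same grasp; the last joint's range is limited). The gripper opens to 85 mm and grips with 20 to 120 N. Pads are 22 mm wide; open, the fingers measure 114 mm over their backs; the gripper's body (76 mm by 85 mm) begins 54 mm behind the grasp point. The pads swing forward as they close: fully open they stand 13 mm farther back than shut.
Start: joints at [1.461, 0.359, 0.012, 0, -1.224, -0.288], TCP at [0.261, 0.622, 0.231] pointing down, gripper open.
Joint ranges: [-3.07, 3.07], [-1.43, 2.12], [-1.02, 1.25], [-3.03, 1.67], [-3.05, -0], [-3.03, 3.03]. Speed limits (rad/s): [2.39, 2.39, 3.01, 3.14, 3.14, 3.14].

### API

Orientations are given as a rotation vector (axis times angle).
In Python, from workcell import manip, viewer gives the robot as it stands.
- The arm moves only by the tool jog_arm, never from a script. Its argument "moves" is a list of rows, each a list of 3 entries, a list of its own where there are three numbers: the shift along the tool's x, y, z in units of 30 mm (1.0 is 30 mm), then the turn, a rotation vector about the tool's x, y, z in units of 6 degrees (1.0 is 6 degrees), then the closure, from -1 (fully open) to 1 (shut). In form: [[[x, y, z], [ax, ay, az], gripper], ...]. A call has 1 to 5 rows; each row shifts and turns the commanded pose from where the row before left it, along the tool's axes as they then stand; what a row does not reach is not made up. A row lasts 1/12 s, in which the tool goes at most 41.7 mm and 7.16 degrees, less where a joint would pass 70% of its speed; a pose out of reach is approached as far as the arm can. A call is refused whole if a number of a shift passes 1 or a number of a turn 1, either way. A call with a gripper value outside its range is refused whole. The fingers move at their own pace and stop on an object; "grip_force" is the grip in N (left out, the last holds). Time passes only in rows, so rows that do not move let the fingers close. It gives the time, the measured TCP pose, the force, the opening and the grip force at its end, in the units of the state.
- manip.state(): the state, without advancing time (a new reading comes with each control period).
- viewer.camera(name): name is "scene" or "top" or "wrist"; returns a dict with "color" (480x640x3 uint8, blue, green, red), "z_map" (480x640 float32, m along the optical axis (not along the pixel's ray), 0 where there is no reading), "mtx" (3x3 intrinsics, pixels), "position" and "orientation" of the camera in the world; the wrist camera has in their place "hand_eye" (4x4, takes a point from camera to tool coordinates, whose origin is the TCP and whose axes are the flange's). Camera axes: x right, y up, looking along -z (the intrinsics and any distortion apply to the point x, -y, -z); pixel columns grow to the right and rows downward; lengths in m; the calibration is good to about 2 mm. A picture is of the moment at which its call begins: read the wrist's pose just before it.
- manip.hand_in(): hands the job in; it is judged then, once.
The state is a dict: "clock": time; "q": joint angles; "joint_vel": joint speeds; "joint_torque": joint torques, N m; "tool_pos": TCP position; "orientation": TCP orientation; "wrist_force": force on the tool from outside, world axes, zero at the start; "moment": the same for the moment, N m; "finger_gap": opening from 0.0 (shut) to 1.0 (fully open); "grip_force": force on a finger pad.
Only numpy, scipy, OpenCV 4.12 (cv2) and the standard library are available. Lean on these libraries where they do the work, as an engineer would, in place of code of your own. Each camera call takes 0.05 s, during which the arm holds its last target. There are 200 camera calls.

### The job

Lift the metal bucket straight up out of the slots of its fork, never letting it swing or tip, and stand it in the white round loading stand. Then build the tube carrier up in it in this order: the steel base plate with the rod, standing flat on the bucket's floor; the round drilled block, slid down over the rod until it rests on the base plate; and last the small grey collar, slid over the rod's end until it rests on the block. Leave the square block and the little vial standing where they are.

Things in the scene. Friction and masses are not known exactly. Their poses are not given: they have to be found in the camera images.
- bucket: Open aluminium bucket, outside dia 66, inside 60, height 50, floor 5 mm. Origin: centre of underside, z up. Two 8 mm steel pins stick out along its +y and -y to 50 mm from the axis, centred 40 mm above the underside. Hangs by them in the fork, underside 46 mm above the table, swinging freely about its y. Grip across the outside along its x at pin height. 0.25 kg.
- fork: Fixed grey fork holding the bucket: plate 80 x 120 x 8 mm with two posts, 34 mm (x) by 10 mm (y), at y = -44 and +44 mm, 97 mm high. Each has a slot for a pin, open at the top, 12 mm wide (x), 15 mm deep. Origin: centre of the underside; y runs from post to post, so its yaw is the bucket's at the start.
- stand: Fixed white plastic loading stand: shallow round cup, outside dia 88 mm at the foot, inside about 76 mm, 16 mm high, inner floor 6 mm above the table. Origin: centre of the underside. The bucket may stand in it at any yaw; its pins pass above the wall.
- base: Loose steel base plate: disc of 52 mm dia, 8 mm thick, with a fixed upright central rod of 10 mm dia, tapered in its last 4 mm; 92 mm high in all; 0.2 kg. Origin: centre of the underside, z up along the rod. Grip the upper part of the rod.
- block: Loose round white plastic tube block, dia 50 mm, 70 mm high, central through bore of 20 mm, six small dark tube holes around it; 0.15 kg. Origin: centre of the underside, z up. Seated on the base in the bucket, its top is 33 mm above the bucket's rim and 14 mm below the rod's end: grip it across its diameter near its top.
- collar: Loose grey plastic collar, a thick ring of 36 mm outside diameter, 30 mm high, through bore 18 mm; 0.06 kg. Origin: centre of the underside; z up.
- square_block: Loose white plastic block 46 by 46 mm and 60 mm high with four dark holes in its top, for another bucket: not to be used or shifted. Origin: centre of the underside.
- vial: Loose small amber vial with a blue cap, 22 mm in diameter, 34 mm high: not to be shifted. Origin: centre of the underside.
Mind the look-alikes: they are no part of the job. Leave any pink look-alike of the base alone. Leave any red look-alike of the collar alone.

How it is judged:
On the way, in this order (a step that is already met when the one before it is completed fails the run):
1. the bucket stands upright on the floor of the loading stand (horizontal distance between bucket and stand below 0.012 m and z of bucket in the frame of stand between 0.003 and 0.009 m and angle between bucket's own z axis and vertical below 0.1 rad), for 0.2 s.
2. the base plate stands flat on the floor of the bucket, which is still in the stand (all of step 1 and horizontal distance between base and bucket below 0.01 m and z of base in the frame of bucket between 0.002 and 0.008 m and angle between base's own z axis and vertical below 0.1 rad), for 0.2 s.
3. the round block rests on the base plate with the rod through it, in the bucket (all of step 2 and horizontal distance between block and base below 0.009 m and z of block in the frame of base between 0.005 and 0.011 m and angle between block's own z axis and vertical below 0.1 rad), for 0.2 s.
At the end, for the whole second after the job is handed in: All upright and at rest: bucket on the stand floor (12 mm off centre, 3 mm in height), base on the bucket floor (10, 3 mm), block on the base over the rod (9, 3 mm), collar on the block over the rod (8, 4 mm); tilts under 0.1 rad (all of step 3 and horizontal distance between collar and base below 0.008 m and z of collar in the frame of base between 0.074 and 0.082 m and angle between collar's own z axis and vertical below 0.1 rad and linear speed of each of bucket, base, block, collar below 0.02 m/s); the robot touches nothing.
It fails at once if the bucket swung or tipped by more than 0.35 rad (angle between bucket's own z axis and vertical above 0.35 rad).
It fails at once if the square block was shifted by more than 30 mm (distance of square_block from where it was at the start of the episode above 0.03 m).
It fails at once if the vial was shifted by more than 30 mm (distance of vial from where it was at the start of the episode above 0.03 m).
It also fails if it takes over 128 s, if anything falls off the work surface, if the arm or the gripper's body presses on something with over 40 N, if the wrist force passes 120 N, or if a joint passes its speed limit or range.

## Working session

There is one attempt and no reset: what is moved stays moved. The work goes in short steps, Python scripts to look and compute and a tool call to move; the robot and the scene stay as the last step left them, time stands still between calls to the robot, and variables do not carry over. Pictures are saved under pics/ and viewed, at most 14 in all, crops included, and the job is handed in when it is done.

Besides the shell and the picture viewer there is one more tool, called after "Request:" by a JSON object that holds its "fn" and its "kwargs". jog_arm: Moves the arm, as the interface text tells. Its arguments: {"type":"object","properties":{"moves":{"type":"array"},"grip_force":{"type":"number"}},"required":["moves"]}

```bash
ls; mkdir -p pics; python3 - <<'E'
from workcell import manip, viewer
import cv2,numpy as np
s=manip.state();print(s)
for n in("scene","top"):
    c=viewer.camera(n);cv2.imwrite(f"pics/{n}0.png",c["color"]);np.savez(f"{n}0.npz",**c)
    print(n,c["mtx"],c["position"],c["orientation"],c["z_map"].min(),c["z_map"].max(),[k for k in c])
E
```

```text
pics
{'clock': 0.0, 'q': array([ 1.46108719e+00,  3.59379039e-01,  1.10432209e-02, -3.48331307e-04,
       -1.22412557e+00, -2.88096060e-01]), 'joint_vel': array([-0.0007499 ,  0.00055552, -0.0004137 , -0.00125461,  0.00047506,
       -0.000406  ]), 'joint_torque': array([ 1.09561581e-03, -5.83327425e+01,  2.93434006e+01,  6.93713218e+00,
       -5.86948270e-03,  1.02990576e-06]), 'tool_pos': array([0.26133103, 0.62181674, 0.2303623 ]), 'orientation': array([ 3.07796188e+00, -6.20607961e-01, -2.79282690e-04]), 'wrist_force': array([ 0.69672315,  0.46914431, -0.21001985]), 'moment': array([ 0.00874554, -0.03451164,  0.06015235]), 'grip_force': 0.0, 'finger_gap': 0.9991874715630846}
scene [[496.55560832   0.         312.32320734]
 [  0.         496.55560832 241.97019274]
 [  0.           0.           1.        ]] [1.13929554 0.38030378 0.57727395] [0.53019511 1.00508024 1.92808088] 0.0 2.6899087 ['color', 'z_map', 'mtx', 'position', 'orientation']
top [[526.60795119   0.         324.98137154]
 [  0.         526.60795119 233.03932643]
 [  0.           0.           1.        ]] [0.423097   0.00736159 0.99263385] [ 0.12156431 -0.11399791 -1.59164225] 0.0 1.9091362 ['color', 'z_map', 'mtx', 'position', 'orientation']
```

View pics/scene0.png

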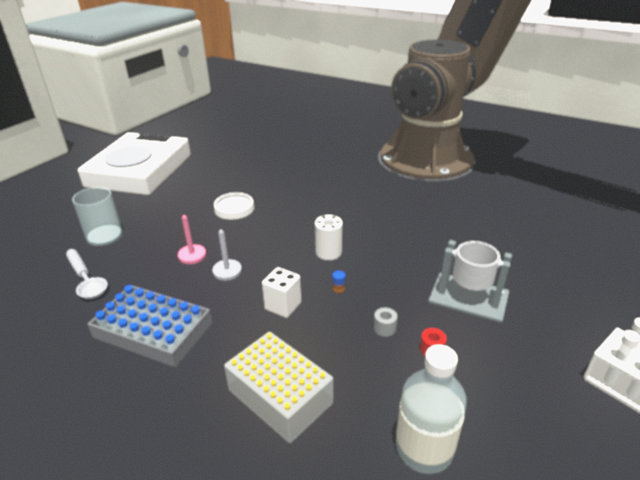

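View pics/top0.png

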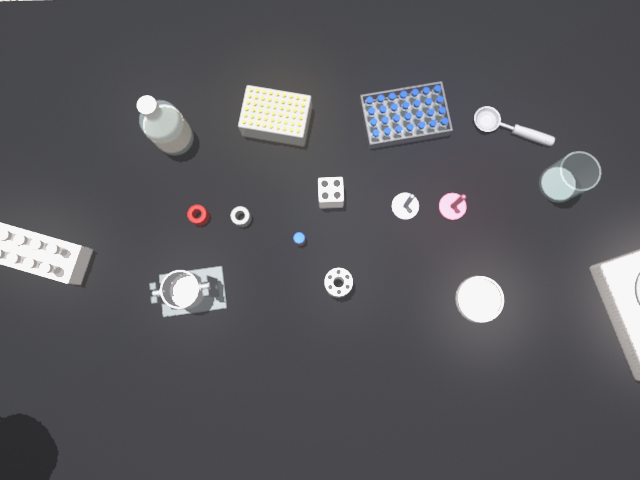

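The scene view shows the bucket in its fork at about (477,268), the round block at (328,237), the square block at (282,291), the vial at (339,281), the grey collar at (385,321), the steel base at (227,268) and the stand at (233,205). The top view shows the stand at (480,300), base at (405,206), block at (339,283), collar at (241,216) and fork at (193,290). The red ring at (198,214) and the pink base at (452,206) are the look-alikes.

```bash
cat > h.py <<'E'
import numpy as np,cv2
from scipy.spatial.transform import Rotation as R
def pose(c):
    if "hand_eye" in c:   # needs c['tool_pos'],c['tool_rv']
        T=np.eye(4);T[:3,:3]=R.from_rotvec(c["tool_rv"]).as_matrix();T[:3,3]=c["tool_pos"];T=T@c["hand_eye"]
        return T[:3,:3],T[:3,3]
    return R.from_rotvec(c["orientation"]).as_matrix(),np.array(c["position"])
def rays(c,uv):
    K=c["mtx"];uv=np.asarray(uv,float).reshape(-1,2)
    d=np.c_[(uv[:,0]-K[0,2])/K[0,0],-(uv[:,1]-K[1,2])/K[1,1],-np.ones(len(uv))]
    return d@pose(c)[0].T
def onplane(c,uv,z):
    d=rays(c,uv);p=pose(c)[1];return p+d*((z-p[2])/d[:,2])[:,None]
def cloud(c):
    v,u=np.mgrid[:480,:640];d=rays(c,np.c_[u.ravel(),v.ravel()])
    P=pose(c)[1]+d*c["z_map"].reshape(-1,1);P[c["z_map"].ravel()==0]=np.nan
    return P.reshape(480,640,3)
def wrist():
    from workcell import manip,viewer
    s=manip.state();c=dict(viewer.camera("wrist"));c["tool_pos"]=s["tool_pos"];c["tool_rv"]=s["orientation"];return c
E
cat > m1.py <<'E'
from h import *
for n in("top","scene"):
    c=dict(np.load(f"{n}0.npz"));P=cloud(c);z=P[...,2]
    print(n,"table z med",np.nanmedian(z[200:300,250:280] if n=="top" else z[340:360,500:560]))
    S=dict(bucket=(.25,.28,.096-.0),stand=0,)
    seeds=dict(top=dict(stand=(480,300,.016),base=(405,206,.008),rod=(405,206,.092),block=(339,283,.07),collar=(241,216,.03),bucket=(181,290,.096),fork=(193,292,.008),sq=(331,190,.06),vial=(299,238,.034)),
      scene=dict(stand=(233,205,.016),base=(227,268,.008),rod=(223,250,.092),block=(328,225,.07),collar=(385,315,.03),bucket=(477,260,.096),fork=(470,290,.008),sq=(282,280,.06),vial=(339,275,.034)))[n]
    for k,(u,v,h) in seeds.items():
        m=np.zeros(z.shape,bool);m[max(0,v-45):v+45,max(0,u-45):u+45]=1
        x0=onplane(c,[(u,v)],h)[0]
        m&=(abs(z-h)<.005)&(np.hypot(P[...,0]-x0[0],P[...,1]-x0[1])<.075)
        nc,L,st,ce=cv2.connectedComponentsWithStats(m.astype(np.uint8))
        for i in range(1,nc):
            if st[i,4]<8: continue
            vv,uu=np.nonzero(L==i);Q=onplane(c,np.c_[uu,vv],h)[:,:2].astype(np.float32)
            (cx,cy),r=cv2.minEnclosingCircle(Q);rc=cv2.minAreaRect(Q)
            print(k,st[i,4],"circ",np.round([cx,cy,r],4),"rect",np.round(rc[0],4),np.round(rc[1],4),round(rc[2],1),"z",np.round(np.median(z[L==i]),4))
E
python3 m1.py
```

```text
top table z med -0.0018413170521865974
stand 306 circ [ 0.4406 -0.2715  0.0424] rect [ 0.4401 -0.2713] [0.0841 0.082 ] 88.7 z 0.014
base 471 circ [ 0.6189 -0.1431  0.0268] rect [ 0.6196 -0.1419] [0.0507 0.0508] 23.9 z 0.0062
base 89 circ [ 0.619  -0.2135  0.0205] rect [ 0.6191 -0.2117] [0.0114 0.0406] 86.7 z 0.0059
rod 20 circ [ 0.6187 -0.1415  0.0041] rect [ 0.6187 -0.1415] [0.0075 0.0076] 42.2 z 0.0892
block 509 circ [ 0.475  -0.01    0.0247] rect [ 0.4752 -0.0097] [0.0472 0.0488] 88.6 z 0.0682
collar 194 circ [0.6044 0.1692 0.0179] rect [0.6041 0.1694] [0.0337 0.034 ] 88.6 z 0.0281
collar 43 circ [0.6087 0.2383 0.0125] rect [0.6084 0.2359] [0.0071 0.0248] 82.6 z 0.0278
bucket 219 circ [0.4691 0.2593 0.035 ] rect [0.4675 0.2601] [0.0649 0.0646] 44.9 z 0.0938
bucket 41 circ [0.4842 0.2187 0.0066] rect [0.4842 0.2187] [0.0104 0.0085] 0.6 z 0.0949
bucket 44 circ [0.4736 0.3062 0.0069] rect [0.4743 0.3062] [0.0104 0.0102] 1.4 z 0.0956
bucket 44 circ [0.4613 0.2159 0.0068] rect [0.462  0.2159] [0.0103 0.0102] 0.5 z 0.0949
bucket 41 circ [0.4517 0.3039 0.0068] rect [0.4507 0.3032] [0.012
[... 890 characters left out ...]
 circ [0.6085 0.1694 0.0207] rect [0.6082 0.1699] [0.0399 0.0359] 30.5 z 0.0305
collar 75 circ [0.6143 0.239  0.0158] rect [0.6146 0.2382] [0.0302 0.0103] 21.1 z 0.0306
bucket 101 circ [0.4751 0.2181 0.0219] rect [0.4751 0.2175] [0.0435 0.011 ] 7.4 z 0.0973
bucket 397 circ [0.4717 0.2616 0.0379] rect [0.4716 0.2611] [0.0684 0.0722] 71.9 z 0.0954
bucket 104 circ [0.4645 0.3033 0.0218] rect [0.4644 0.3049] [0.0432 0.0096] 6.9 z 0.0971
fork 1848 circ [0.467  0.2593 0.0704] rect [0.4708 0.2603] [0.0885 0.1231] 4.9 z 0.0091
sq 588 circ [ 0.648  -0.0008  0.0336] rect [0.6474 0.001 ] [0.0514 0.0479] 1.9 z 0.0611
vial 110 circ [0.5637 0.0599 0.015 ] rect [0.5634 0.0606] [0.0296 0.0189] 28.9 z 0.0346
```

Everything is located: bucket about (0.468, 0.261) with yaw 6.9°, stand (0.440, -0.271), base (0.619, -0.142), block (0.475, -0.010), collar (0.604, 0.169). Next is the turn towards the bucket's x axis.

```bash
cat > plan.py <<'E'
# usage: plan.py x y z yaw_deg (direction of tool y, mod 180)
import sys;from h import *
from workcell import manip
s=manip.state();t=np.array(list(map(float,sys.argv[1:4])));M=R.from_rotvec(s["orientation"]).as_matrix()
print("t",round(s["clock"],2),"pos",np.round(s["tool_pos"],4),"gap",round(s["finger_gap"],3),"F",np.round(s["wrist_force"],1),"grip",round(s["grip_force"],1),"q",np.round(s["q"],2))
y=np.deg2rad(float(sys.argv[4]));Y=np.array([np.cos(y),np.sin(y),0]);Y*=np.sign(Y@M[:,1]) or 1
T=np.c_[np.cross(Y,[0,0,-1]),Y,[0,0,-1]]
print("turn units(6deg)",np.round(np.rad2deg(R.from_matrix(M.T@T).as_rotvec())/6,2))
print("shift units now",np.round(M.T@(t-s["tool_pos"])/.03,2)," after turn",np.round(T.T@(t-s["tool_pos"])/.03,2))
E
python3 plan.py .468 .261 .16 6.9
```

```text
t 0.1 pos [0.2614 0.6219 0.2304] gap 1.001 F [-0.5 -0.3  0.3] grip 0.0 q [ 1.46  0.36  0.01 -0.   -1.22 -0.29]
turn units(6deg) [ 1.000e-02 -1.000e-02  1.005e+01]
shift units now [11.01  8.42  2.36]  after turn [12.77 -5.39  2.35]
```

Request:
{"fn": "jog_arm", "kwargs": {"moves": [[[0, 0, 0], [0, 0, 1], -1], [[0, 0, 0], [0, 0, 1], -1], [[0, 0, 0], [0, 0, 1], -1], [[0, 0, 0], [0, 0, 1], -1], [[0, 0, 0], [0, 0, 1], -1]], "grip_force": 60}}

```text
clock: 0.52
tool_pos: [0.2614, 0.622, 0.2307]
orientation: [2.809, -1.404, 0.0]
wrist_force: [-0.8, -0.3, -0.1]
finger_gap: 1.003
grip_force: 0.0
```

Request:
{"fn": "jog_arm", "kwargs": {"moves": [[[0, 0, 0], [0, 0, 1], -1], [[0, 0, 0], [0, 0, 1], -1], [[0, 0, 0], [0, 0, 1], -1], [[0, 0, 0], [0, 0, 1], -1], [[0, 0, 0], [0, 0, 1], -1]]}}

```text
clock: 0.93
tool_pos: [0.2614, 0.622, 0.2308]
orientation: [2.351, -2.083, 0.001]
wrist_force: [0.0, 1.2, -0.7]
finger_gap: 1.0
grip_force: 0.0
```

```bash
python3 plan.py .468 .261 .18 6.9
```

```text
t 0.93 pos [0.2614 0.622  0.2308] gap 1.0 F [ 0.   1.2 -0.7] grip 0.0 q [ 1.46  0.36  0.01 -0.   -1.22 -1.34]
turn units(6deg) [ 0.   -0.01  0.  ]
shift units now [12.77 -5.39  1.7 ]  after turn [12.77 -5.39  1.69]
```

Request:
{"fn": "jog_arm", "kwargs": {"moves": [[[0.85, -0.36, 0.1], [0, 0, 0], -1], [[0.85, -0.36, 0.1], [0, 0, 0], -1], [[0.85, -0.36, 0.1], [0, 0, 0], -1], [[0.85, -0.36, 0.1], [0, 0, 0], -1], [[0.85, -0.36, 0.1], [0, 0, 0], -1]]}}

```text
clock: 1.35
tool_pos: [0.3314, 0.5011, 0.2157]
orientation: [2.356, -2.077, 0.0]
wrist_force: [0.7, 1.0, -0.0]
finger_gap: 0.998
grip_force: 0.0
```

Request:
{"fn": "jog_arm", "kwargs": {"moves": [[[0.85, -0.36, 0.1], [0, 0, 0], -1], [[0.85, -0.36, 0.1], [0, 0, 0], -1], [[0.85, -0.36, 0.1], [0, 0, 0], -1], [[0.85, -0.36, 0.1], [0, 0, 0], -1], [[0.85, -0.36, 0.1], [0, 0, 0], -1]]}}

```text
clock: 1.77
tool_pos: [0.401, 0.3814, 0.2009]
orientation: [2.356, -2.077, -0.0]
wrist_force: [0.3, 0.1, -0.2]
finger_gap: 1.0
grip_force: 0.0
```

Request:
{"fn": "jog_arm", "kwargs": {"moves": [[[0.85, -0.36, 0.1], [0, 0, 0], -1], [[0.85, -0.36, 0.1], [0, 0, 0], -1], [[0.85, -0.36, 0.1], [0, 0, 0], -1], [[0.85, -0.36, 0.1], [0, 0, 0], -1], [[0.85, -0.36, 0.1], [0, 0, 0], -1]]}}

```text
clock: 2.18
tool_pos: [0.4705, 0.2617, 0.186]
orientation: [2.357, -2.077, -0.0]
wrist_force: [0.2, -0.6, -0.4]
finger_gap: 1.002
grip_force: 0.0
```

```bash
python3 plan.py .468 .261 .16 6.9; python3 - <<'E'
from h import *
c=wrist();cv2.imwrite("pics/w1.png",c["color"]);P=cloud(c);print(c["hand_eye"].round(3));np.savez("w1.npz",**c)
z=P[...,2]
for h,nm in((.096,"rim"),(.097,"posts")):
    m=((abs(z-h)<.006)).astype(np.uint8)
    n,L,st,ce=cv2.connectedComponentsWithStats(m)
    for i in range(1,n):
        if st[i,4]<60: continue
        v,u=np.nonzero(L==i);Q=onplane(c,np.c_[u,v],h)[:,:2].astype(np.float32);rc=cv2.minAreaRect(Q)
        print(nm,st[i,4],np.round(cv2.minEnclosingCircle(Q)[0],4),np.round(cv2.minEnclosingCircle(Q)[1],4),np.round(rc[0],4),np.round(rc[1],4),rc[2])
E
```

```text
t 2.18 pos [0.4705 0.2617 0.186 ] gap 1.002 F [ 0.2 -0.6 -0.4] grip 0.0 q [ 0.87  0.17 -0.35 -0.   -1.05 -0.75]
turn units(6deg) [ 0.   -0.    0.05]
shift units now [0.01 0.08 0.87]  after turn [0.01 0.09 0.87]
[[-0.001  0.964  0.265  0.068]
 [ 1.     0.001  0.     0.001]
 [-0.     0.265 -0.964 -0.143]
 [ 0.     0.     0.     1.   ]]
rim 339 [0.4854 0.2173] 0.0074 [0.4854 0.2173] [0.0107 0.0099] 7.142770290374756
rim 353 [0.4625 0.2147] 0.0076 [0.4623 0.2147] [0.0112 0.0105] 7.1441569328308105
rim 2034 [0.4676 0.2639] 0.0407 [0.4685 0.2596] [0.0652 0.0653] 52.04553985595703
rim 311 [0.4749 0.304 ] 0.0081 [0.475  0.3036] [0.0104 0.0127] 6.8346734046936035
rim 332 [0.4522 0.3013] 0.0084 [0.452  0.3011] [0.0111 0.0135] 7.5716872215271
posts 337 [0.4849 0.2212] 0.0054 [0.4854 0.2172] [0.0107 0.0099] 7.142924785614014
posts 345 [0.4626 0.2146] 0.0076 [0.4624 0.2146] [0.0111 0.0105] 7.142823696136475
posts 1887 [0.4692 0.2588] 0.035 [0.4685 0.2593] [0.065 0.065] 51.820098876953125
posts 302 [0.4749 0.3035] 0.008 [0.4749 0.3035] [0.0104 0.012 ] 6.834517955780029
posts 322 [0.4524 0.301 ] 0.0083 [0.4521 0.301 ] [0.0111 0.0127] 7.131824970245361
```

View pics/w1.png

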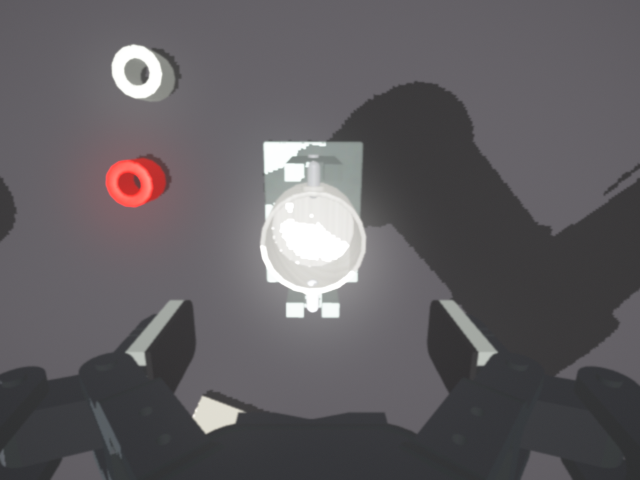

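The wrist picture shows the bucket between the posts, with its rim centred at about (313,240) and well between the fingers. I'll descend around it.

Request:
{"fn": "jog_arm", "kwargs": {"moves": [[[0.05, 0.08, 0.5], [0, 0, 0], -1], [[0, 0, 0.8], [0, 0, 0], -1], [[0, 0, 0.8], [0, 0, 0], -1], [[0, 0, 0.8], [0, 0, 0], -1], [[0, 0, 0.8], [0, 0, 0], -1]]}}

```text
clock: 2.65
tool_pos: [0.4679, 0.2611, 0.0743]
orientation: [-2.356, 2.078, 0.0]
wrist_force: [-1.1, 0.7, -0.3]
finger_gap: 1.001
grip_force: 0.0
```

Request:
{"fn": "jog_arm", "kwargs": {"moves": [[[0, 0, 0.4], [0, 0, 0], -1], [[0, 0, 0.15], [0, 0, 0], -1], [[0, 0, 0], [0, 0, 0], -1]]}}

```text
clock: 2.9
tool_pos: [0.4674, 0.2607, 0.0576]
orientation: [2.354, -2.076, 0.0]
wrist_force: [-0.3, 0.3, -0.0]
finger_gap: 1.001
grip_force: 0.0
```

```bash
python3 plan.py .4683 .260 .058 6.9; python3 - <<'E'
from workcell import viewer
import cv2
c=viewer.camera("scene")["color"][200:330,400:560];cv2.imwrite("pics/s1.png",cv2.resize(c,None,fx=4,fy=4))
E
```

```text
t 2.9 pos [0.4674 0.2607 0.0576] gap 1.001 F [-0.3  0.3 -0. ] grip 0.0 q [ 0.88  0.31 -0.51 -0.   -0.75 -0.75]
turn units(6deg) [ 0.02 -0.02  0.05]
shift units now [ 0.03 -0.03 -0.01]  after turn [ 0.03 -0.03 -0.01]
```

View pics/s1.png

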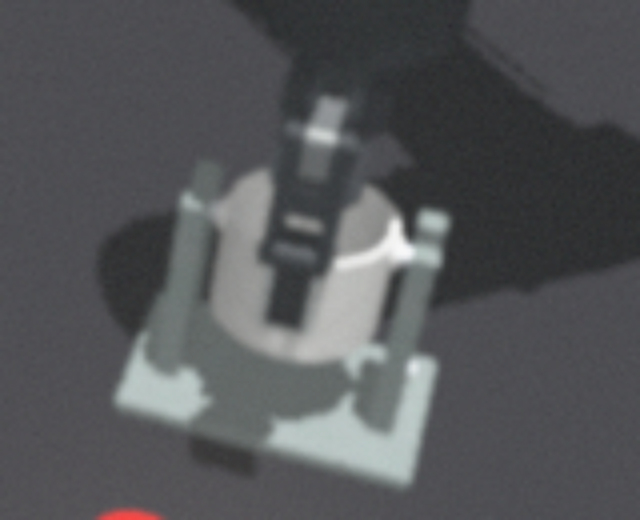

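The crop shows the near finger in front of the bucket at (290,310), between the posts. I'll close gently.

Request:
{"fn": "jog_arm", "kwargs": {"moves": [[[0, 0, 0], [0, 0, 0], -0.7], [[0, 0, 0], [0, 0, 0], -0.55], [[0, 0, 0], [0, 0, 0], -0.4], [[0, 0, 0], [0, 0, 0], 0], [[0, 0, 0], [0, 0, 0], 1]]}}

```text
clock: 3.37
tool_pos: [0.4688, 0.2621, 0.0602]
orientation: [-2.355, 2.075, -0.0]
wrist_force: [-0.4, 0.3, 7.2]
finger_gap: 0.739
grip_force: 64.7
```

Request:
{"fn": "jog_arm", "kwargs": {"moves": [[[0, 0, 0], [0, 0, 0], 1], [[0, 0, 0], [0, 0, 0], 1], [[0, 0, 0], [0, 0, 0], 1]]}}

```text
clock: 3.62
tool_pos: [0.4687, 0.262, 0.0602]
orientation: [-2.355, 2.075, -0.0]
wrist_force: [-1.5, 0.3, 6.7]
finger_gap: 0.744
grip_force: 64.7
```

```bash
python3 plan.py .4683 .260 .058 6.9; cat > tilt.py <<'E'
from h import *;import sys
from workcell import viewer
c=viewer.camera(sys.argv[1]);r=list(map(int,sys.argv[3:7]));k=float(sys.argv[7])
cv2.imwrite(sys.argv[2],cv2.resize(c["color"][r[0]:r[1],r[2]:r[3]],None,fx=k,fy=k))
E
python3 tilt.py scene pics/s2.png 200 330 400 560 4
```

```text
t 3.62 pos [0.4687 0.262  0.0602] gap 0.744 F [-1.5  0.3  6.7] grip 64.7 q [ 0.88  0.31 -0.51  0.   -0.75 -0.75]
turn units(6deg) [-0.02  0.01  0.06]
shift units now [0.07 0.02 0.07]  after turn [0.07 0.02 0.07]
```

View pics/s2.png

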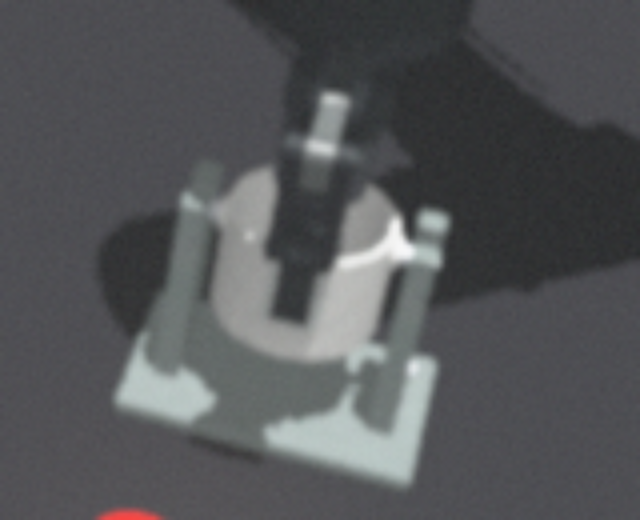

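The picture shows the bucket gripped, upright and level, with the pins still in the slots. I'll lift it straight up.

Request:
{"fn": "jog_arm", "kwargs": {"moves": [[[0, 0, -0.1], [0, 0, 0], 1], [[0, 0, -0.2], [0, 0, 0], 1], [[0, 0, -0.3], [0, 0, 0], 1], [[0, 0, -0.3], [0, 0, 0], 1], [[0, 0, -0.3], [0, 0, 0], 1]]}}

```text
clock: 4.08
tool_pos: [0.468, 0.2613, 0.0959]
orientation: [-2.357, 2.077, 0.0]
wrist_force: [1.2, 1.2, -1.7]
finger_gap: 0.745
grip_force: 66.6
```

Request:
{"fn": "jog_arm", "kwargs": {"moves": [[[0, 0, -0.3], [0, 0, 0], 1], [[0, 0, -0.3], [0, 0, 0], 1], [[0, 0, -0.3], [0, 0, 0], 1], [[0, 0, -0.3], [0, 0, 0], 1], [[0, 0, -0.3], [0, 0, 0], 1]]}}

```text
clock: 4.5
tool_pos: [0.468, 0.2613, 0.1408]
orientation: [-2.357, 2.077, 0.0]
wrist_force: [0.5, 0.4, -2.2]
finger_gap: 0.743
grip_force: 66.6
```

Request:
{"fn": "jog_arm", "kwargs": {"moves": [[[0, 0, -0.2], [0, 0, 0], 1], [[0, 0, -0.1], [0, 0, 0], 1], [[0, 0, 0], [0, 0, 0], 1], [[0, 0, 0], [0, 0, 0], 1]]}}

```text
clock: 4.83
tool_pos: [0.4679, 0.2613, 0.1487]
orientation: [2.356, -2.077, -0.0]
wrist_force: [-0.4, -0.6, -2.1]
finger_gap: 0.743
grip_force: 66.6
```

```bash
python3 plan.py .440 -.2714 .15 6.9; python3 tilt.py scene pics/s3.png 150 330 400 560 3.3
```

```text
t 4.83 pos [0.4679 0.2613 0.1487] gap 0.743 F [-0.4 -0.6 -2.1] grip 66.6 q [ 0.88  0.2  -0.41 -0.   -0.96 -0.75]
turn units(6deg) [0.   0.   0.05]
shift units now [17.5   3.15 -0.05]  after turn [17.52  3.06 -0.04]
```

View pics/s3.png

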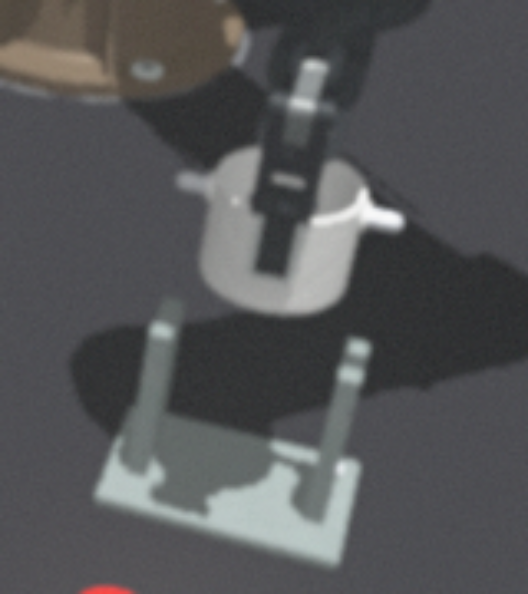

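The bucket is clear of the fork and level, with its rim at (285,190) in the crop. I'll carry it to the stand with gentle ramps.

Request:
{"fn": "jog_arm", "kwargs": {"moves": [[[0.15, 0.03, 0], [0, 0, 0], 1], [[0.3, 0.05, 0], [0, 0, 0], 1], [[0.45, 0.08, 0], [0, 0, 0], 1], [[0.6, 0.11, 0], [0, 0, 0], 1], [[0.6, 0.11, 0], [0, 0, 0], 1]]}}

```text
clock: 5.3
tool_pos: [0.464, 0.1953, 0.1485]
orientation: [2.356, -2.077, -0.0]
wrist_force: [-0.8, -0.3, -1.4]
finger_gap: 0.741
grip_force: 66.6
```

Request:
{"fn": "jog_arm", "kwargs": {"moves": [[[0.6, 0.11, 0], [0, 0, 0], 1], [[0.6, 0.11, 0], [0, 0, 0], 1], [[0.6, 0.11, 0], [0, 0, 0], 1], [[0.6, 0.11, 0], [0, 0, 0], 1], [[0.6, 0.11, 0], [0, 0, 0], 1]]}}

```text
clock: 5.72
tool_pos: [0.4587, 0.1035, 0.1488]
orientation: [2.356, -2.078, -0.0]
wrist_force: [-0.2, 0.1, -1.7]
finger_gap: 0.743
grip_force: 66.6
```

Request:
{"fn": "jog_arm", "kwargs": {"moves": [[[0.6, 0.11, 0], [0, 0, 0], 1], [[0.6, 0.11, 0], [0, 0, 0], 1], [[0.6, 0.11, 0], [0, 0, 0], 1], [[0.6, 0.11, 0], [0, 0, 0], 1], [[0.6, 0.11, 0], [0, 0, 0], 1]]}}

```text
clock: 6.13
tool_pos: [0.4533, 0.0123, 0.1488]
orientation: [2.356, -2.078, -0.0]
wrist_force: [0.4, 0.9, -1.9]
finger_gap: 0.743
grip_force: 66.6
```

Request:
{"fn": "jog_arm", "kwargs": {"moves": [[[0.6, 0.11, 0], [0, 0, 0], 1], [[0.6, 0.11, 0], [0, 0, 0], 1], [[0.6, 0.11, 0], [0, 0, 0], 1], [[0.6, 0.11, 0], [0, 0, 0], 1], [[0.6, 0.11, 0], [0, 0, 0], 1]]}}

```text
clock: 6.55
tool_pos: [0.448, -0.0788, 0.1488]
orientation: [-2.356, 2.078, 0.0]
wrist_force: [0.8, -0.8, -2.9]
finger_gap: 0.742
grip_force: 66.6
```

Request:
{"fn": "jog_arm", "kwargs": {"moves": [[[0.6, 0.11, 0], [0, 0, 0], 1], [[0.6, 0.11, 0], [0, 0, 0], 1], [[0.6, 0.11, 0], [0, 0, 0], 1], [[0.6, 0.11, 0], [0, 0, 0], 1], [[0.6, 0.11, 0], [0, 0, 0], 1]]}}

```text
clock: 6.97
tool_pos: [0.4427, -0.17, 0.1489]
orientation: [-2.356, 2.078, 0.0]
wrist_force: [0.1, 0.3, -1.1]
finger_gap: 0.745
grip_force: 66.6
```

Request:
{"fn": "jog_arm", "kwargs": {"moves": [[[0.6, 0.11, 0], [0, 0, 0], 1], [[0.6, 0.11, 0], [0, 0, 0], 1], [[0.6, 0.11, 0], [0, 0, 0], 1], [[0.6, 0.11, 0], [0, 0, 0], 1], [[0.45, 0.08, 0], [0, 0, 0], 1]]}}

```text
clock: 7.38
tool_pos: [0.4377, -0.2569, 0.1488]
orientation: [2.355, -2.079, -0.0]
wrist_force: [-0.5, -0.6, -2.7]
finger_gap: 0.745
grip_force: 66.6
```

Request:
{"fn": "jog_arm", "kwargs": {"moves": [[[0.3, 0.05, 0], [0, 0, 0], 1], [[0.15, 0.03, 0], [0, 0, 0], 1], [[0, 0, 0], [0, 0, 0], 1], [[0, 0, 0], [0, 0, 0], 1]]}}

```text
clock: 7.72
tool_pos: [0.4383, -0.2686, 0.1487]
orientation: [-2.356, 2.078, 0.0]
wrist_force: [0.4, 0.6, -1.4]
finger_gap: 0.745
grip_force: 66.6
```

```bash
python3 plan.py .440 -.2714 .026 6.9; python3 - <<'E'
from h import *
from workcell import viewer
# circle of bucket rim as held, from the top and scene cameras; and the stand from the wrist camera
z0=.0
for n in("top","scene","wrist"):
    c=wrist() if n=="wrist" else viewer.camera(n);P=cloud(c);z=P[...,2];cv2.imwrite(f"pics/{n}_b.png",c["color"])
    near=np.hypot(P[...,0]-.44,P[...,1]+.271)<.06
    for h,nm in((.184,"rim"),(.016,"stand")):
        v,u=np.nonzero(near&(abs(z-h)<.007))
        if len(u)<20: print(n,nm,len(u));continue
        Q=onplane(c,np.c_[u,v],h)[:,:2].astype(np.float32);print(n,nm,len(u),np.round(cv2.minAreaRect(Q)[:2],4).tolist(),np.round(cv2.minEnclosingCircle(Q)[0],4),round(float(np.median(z[v,u])),4),round(float(np.percentile(z[v,u],95)),4))
E
```

```text
t 7.72 pos [ 0.4383 -0.2686  0.1487] gap 0.745 F [ 0.4  0.6 -1.4] grip 66.6 q [-0.17  0.17 -0.45 -0.   -0.95  0.29]
turn units(6deg) [0.   0.   0.04]
shift units now [ 0.1  -0.04  4.09]  after turn [ 0.1  -0.04  4.09]
top rim 10
top stand 0
scene rim 318 [[0.4398, -0.265], [0.0963, 0.0694]] [ 0.442  -0.2648] 0.183 0.1896
scene stand 371 [[0.4446, -0.2684], [0.0975, 0.0827]] [ 0.4456 -0.2696] 0.0143 0.0188
wrist rim 10352 [[0.4382, -0.2733], [0.0692, 0.0694]] [ 0.4388 -0.2756] 0.1836 0.188
wrist stand 1358 [[0.4446, -0.2895], [0.0837, 0.0556]] [ 0.4419 -0.2756] 0.0158 0.0171
```

View pics/scene_b.png

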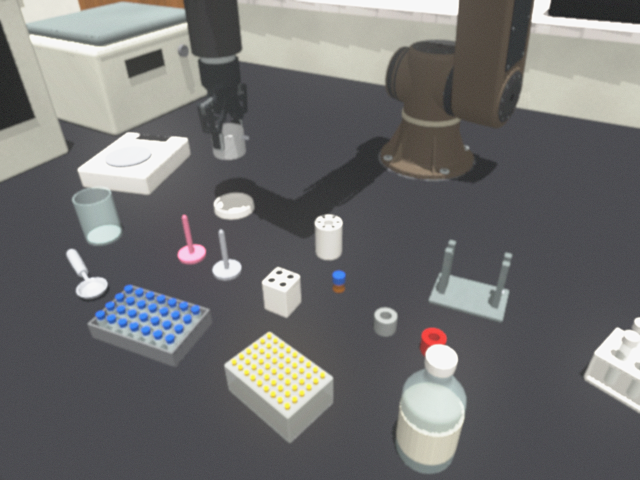

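The scene picture shows the bucket held upright above the stand, at about (228,140), with the other objects untouched. I'll lower it.

Request:
{"fn": "jog_arm", "kwargs": {"moves": [[[0.06, -0.04, 0.2], [0, 0, 0], 1], [[0, 0, 0.5], [0, 0, 0], 1], [[0, 0, 0.6], [0, 0, 0], 1], [[0, 0, 0.6], [0, 0, 0], 1], [[0, 0, 0.6], [0, 0, 0], 1]]}}

```text
clock: 8.28
tool_pos: [0.4405, -0.2697, 0.0728]
orientation: [-2.357, 2.076, -0.001]
wrist_force: [-0.6, -0.2, -2.0]
finger_gap: 0.743
grip_force: 66.6
```

Request:
{"fn": "jog_arm", "kwargs": {"moves": [[[0, 0, 0.5], [0, 0, 0], 1], [[0, 0, 0.4], [0, 0, 0], 1], [[0, 0, 0.3], [0, 0, 0], 1], [[0, 0, 0.2], [0, 0, 0], 1], [[0, 0, 0], [0, 0, 0], 1]]}}

```text
clock: 8.7
tool_pos: [0.4397, -0.2698, 0.0306]
orientation: [2.356, -2.076, -0.003]
wrist_force: [0.1, 0.1, -0.5]
finger_gap: 0.745
grip_force: 66.6
```

Request:
{"fn": "jog_arm", "kwargs": {"moves": [[[0, 0, 0.1], [0, 0, 0], 1], [[0, 0, 0.1], [0, 0, 0], 1], [[0, 0, 0.05], [0, 0, 0], 1], [[0, 0, 0], [0, 0, 0], 1]]}}

```text
clock: 9.03
tool_pos: [0.4403, -0.2702, 0.0244]
orientation: [-2.356, 2.077, -0.0]
wrist_force: [0.2, 0.0, -1.9]
finger_gap: 0.742
grip_force: 66.6
```

Request:
{"fn": "jog_arm", "kwargs": {"moves": [[[0, 0, 0.07], [0, 0, 0], 1], [[0, 0, 0.04], [0, 0, 0], 1], [[0, 0, 0], [0, 0, 0], 1], [[0, 0, 0], [0, 0, 0], 1]]}}

```text
clock: 9.37
tool_pos: [0.4402, -0.2702, 0.021]
orientation: [2.357, -2.077, -0.0]
wrist_force: [0.0, -0.2, -2.5]
finger_gap: 0.738
grip_force: 66.6
```

Request:
{"fn": "jog_arm", "kwargs": {"moves": [[[0, 0, 0.04], [0, 0, 0], 1], [[0, 0, 0], [0, 0, 0], 1], [[0, 0, 0], [0, 0, 0], 1]]}}

```text
clock: 9.62
tool_pos: [0.4404, -0.2703, 0.0206]
orientation: [-2.357, 2.077, -0.001]
wrist_force: [-2.6, 1.7, 6.8]
finger_gap: 0.741
grip_force: 67.5
```

```bash
python3 plan.py .440 -.2714 .02 6.9; python3 tilt.py scene pics/s4.png 100 250 170 300 4
```

```text
t 9.62 pos [ 0.4404 -0.2703  0.0206] gap 0.741 F [-2.6  1.7  6.8] grip 67.5 q [-0.17  0.34 -0.59  0.   -0.64  0.3 ]
turn units(6deg) [-0.   -0.    0.05]
shift units now [0.04 0.02 0.02]  after turn [0.04 0.02 0.02]
```

View pics/s4.png

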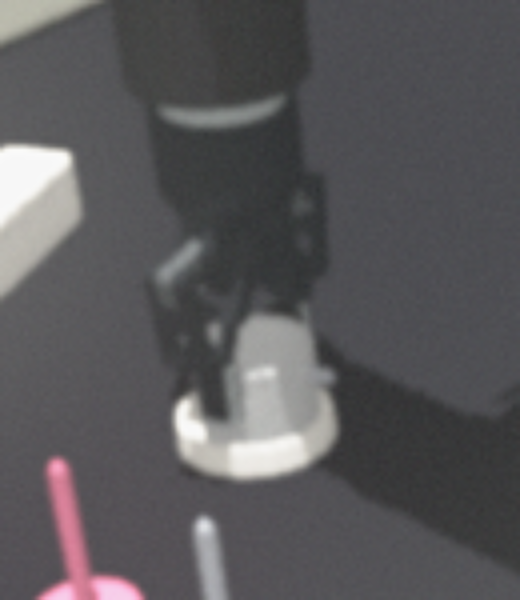

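Contact came at the expected height, and the crop shows the bucket seated inside the stand cup at (260,400). I'll release it and rise.

Request:
{"fn": "jog_arm", "kwargs": {"moves": [[[0, 0, 0], [0, 0, 0], 0.2], [[0, 0, 0], [0, 0, 0], -0.4], [[0, 0, 0], [0, 0, 0], -1], [[0, 0, 0], [0, 0, 0], -1], [[0, 0, 0], [0, 0, 0], -1]]}}

```text
clock: 10.08
tool_pos: [0.4406, -0.2702, 0.0199]
orientation: [-2.357, 2.077, -0.001]
wrist_force: [0.1, 0.2, 0.3]
finger_gap: 1.002
grip_force: 0.0
```

Request:
{"fn": "jog_arm", "kwargs": {"moves": [[[0, 0, -0.3], [0, 0, 0], -1], [[0, 0, -0.6], [0, 0, 0], -1], [[0, 0, -1], [0, 0, 0], -1], [[0, 0, -1], [0, 0, 0], -1], [[0, 0, -1], [0, 0, 0], -1]]}}

```text
clock: 10.5
tool_pos: [0.4399, -0.2701, 0.1386]
orientation: [2.357, -2.077, -0.0]
wrist_force: [0.2, -0.3, -0.2]
finger_gap: 0.997
grip_force: 0.0
```

Request:
{"fn": "jog_arm", "kwargs": {"moves": [[[0, 0, -1], [0, 0, 0], -1], [[0, 0, -1], [0, 0, 0], -1], [[0, 0, 0], [0, 0, 0], -1]]}}

```text
clock: 10.75
tool_pos: [0.4432, -0.2714, 0.2039]
orientation: [-2.355, 2.074, -0.015]
wrist_force: [1.9, 0.6, 0.8]
finger_gap: 1.0
grip_force: 0.0
```

```bash
cat > circ.py <<'E'
# circ.py cam x y h rad : box/circle centre of points at height h near (x,y)
from h import *;import sys
from workcell import viewer
n=sys.argv[1];c=wrist() if n=="wrist" else viewer.camera(n);P=cloud(c);z=P[...,2]
for a in sys.argv[2:]:
    x,y,h,r=map(float,a.split(","))
    v,u=np.nonzero((np.hypot(P[...,0]-x,P[...,1]-y)<r)&(abs(z-h)<.005))
    if len(u)<10: print(a,len(u));continue
    Q=onplane(c,np.c_[u,v],h)[:,:2].astype(np.float32);cc=cv2.minEnclosingCircle(Q);rc=cv2.minAreaRect(Q)
    print(n,a,len(u),"circ",np.round(cc[0],4),round(cc[1],4),"rect",np.round(rc[0],4),np.round(rc[1],4),"z",round(float(np.median(z[v,u])),4))
E
python3 circ.py wrist .44,-.271,.056,.05 .44,-.271,.016,.06; python3 plan.py .619 -.142 .16 0
```

```text
wrist .44,-.271,.056,.05 1225 circ [ 0.44   -0.2787] 0.04 rect [ 0.439  -0.2727] [0.0651 0.0651] z 0.0558
wrist .44,-.271,.016,.06 3027 circ [ 0.4419 -0.2755] 0.0423 rect [ 0.4413 -0.2792] [0.0759 0.0836] z 0.012
t 10.8 pos [ 0.4422 -0.2708  0.201 ] gap 0.998 F [ 0.1  0.1 -1.3] grip 0.0 q [-0.17  0.12 -0.38  0.   -1.06  0.3 ]
turn units(6deg) [-0.07 -0.02  1.21]
shift units now [-3.52 -6.38  1.4 ]  after turn [-4.29 -5.89  1.37]
```

The bucket rim reads 0.056 m high, level and centred. On to the base.

Request:
{"fn": "jog_arm", "kwargs": {"moves": [[[0, 0, 0], [-0.04, 0, 0.6], -1], [[0, 0, 0], [-0.03, 0, 0.6], -1], [[-0.3, -0.4, 0.1], [0, 0, 0], -1], [[-0.55, -0.75, 0.15], [0, 0, 0], -1], [[-0.55, -0.75, 0.15], [0, 0, 0], -1]]}}

```text
clock: 11.22
tool_pos: [0.4976, -0.2276, 0.1841]
orientation: [2.218, -2.218, -0.008]
wrist_force: [0.2, -0.5, 0.7]
finger_gap: 0.999
grip_force: 0.0
```

Request:
{"fn": "jog_arm", "kwargs": {"moves": [[[-0.55, -0.75, 0.15], [0, 0, 0], -1], [[-0.55, -0.75, 0.15], [0, 0, 0], -1], [[-0.55, -0.75, 0.15], [0, 0, 0], -1], [[-0.55, -0.75, 0.15], [0, 0, 0], -1], [[-0.55, -0.75, 0.15], [0, 0, 0], -1]]}}

```text
clock: 11.63
tool_pos: [0.6105, -0.1441, 0.1599]
orientation: [2.219, -2.215, -0.009]
wrist_force: [0.8, -0.0, 0.9]
finger_gap: 0.998
grip_force: 0.0
```

Request:
{"fn": "jog_arm", "kwargs": {"moves": [[[-0.2, -0.2, 0.1], [0, 0, 0], -1], [[0, 0, 0], [0, 0, 0], -1], [[0, 0, 0], [0, 0, 0], -1]]}}

```text
clock: 11.88
tool_pos: [0.6151, -0.139, 0.1568]
orientation: [2.218, -2.214, -0.01]
wrist_force: [-0.8, 0.1, -1.2]
finger_gap: 1.0
grip_force: 0.0
```

```bash
python3 circ.py wrist .619,-.142,.092,.02 .619,-.142,.008,.032; python3 plan.py .619 -.142 .055 0
```

```text
wrist .619,-.142,.092,.02 233 circ [ 0.6216 -0.1455] 0.0048 rect [ 0.6216 -0.1455] [0.0092 0.0089] z 0.0901
wrist .619,-.142,.008,.032 2966 circ [ 0.6213 -0.1448] 0.0261 rect [ 0.6213 -0.1452] [0.0504 0.0505] z 0.0081
t 11.93 pos [ 0.6148 -0.1395  0.1574] gap 0.998 F [-0.1 -0.2  0.2] grip 0.0 q [ 0.09  0.35 -0.18 -0.   -1.05 -0.08]
turn units(6deg) [ 0.08 -0.    0.01]
shift units now [ 0.08 -0.17  3.41]  after turn [ 0.08 -0.14  3.41]
```

Request:
{"fn": "jog_arm", "kwargs": {"moves": [[[0.13, -0.16, 0.3], [0.08, 0, 0], -1], [[0, 0, 0.7], [0, 0, 0], -1], [[0, 0, 0.7], [0, 0, 0], -1], [[0, 0, 0.7], [0, 0, 0], -1], [[0, 0, 0.6], [0, 0, 0], -1]]}}

```text
clock: 12.35
tool_pos: [0.6192, -0.1444, 0.0673]
orientation: [-2.22, 2.222, -0.002]
wrist_force: [-0.2, -1.0, 0.5]
finger_gap: 1.001
grip_force: 0.0
```

Request:
{"fn": "jog_arm", "kwargs": {"moves": [[[0, 0, 0.3], [0, 0, 0], -1], [[0, 0, 0], [0, 0, 0], -1], [[0, 0, 0], [0, 0, 0], -1]]}}

```text
clock: 12.6
tool_pos: [0.6202, -0.1441, 0.0595]
orientation: [-2.221, 2.221, -0.002]
wrist_force: [0.8, 0.1, 0.4]
finger_gap: 1.001
grip_force: 0.0
```

```bash
python3 plan.py .620 -.1435 .058 0; python3 circ.py top .44,-.271,.056,.045 .475,-.01,.07,.035 .604,.169,.03,.025; python3 circ.py wrist .619,-.142,.092,.02 .619,-.142,.008,.032
```

```text
t 12.6 pos [ 0.6202 -0.1441  0.0595] gap 1.001 F [0.8 0.1 0.4] grip 0.0 q [ 0.08  0.45 -0.28  0.   -0.84 -0.08]
turn units(6deg) [-0.01 -0.01 -0.  ]
shift units now [-0.02  0.01  0.05]  after turn [-0.02  0.01  0.05]
top .44,-.271,.056,.045 211 circ [ 0.4394 -0.2681] 0.0346 rect [ 0.4382 -0.2696] [0.0643 0.0647] z 0.0538
.475,-.01,.07,.035 0
top .604,.169,.03,.025 26 circ [0.6174 0.1722] 0.006 rect [0.6174 0.1722] [0.0093 0.0076] z 0.0279
wrist .619,-.142,.092,.02 660 circ [ 0.6216 -0.1467] 0.0049 rect [ 0.6216 -0.1471] [0.01   0.0094] z 0.09
wrist .619,-.142,.008,.032 6119 circ [ 0.6217 -0.145 ] 0.0263 rect [ 0.6214 -0.1456] [0.0513 0.0505] z 0.0081
```

Request:
{"fn": "jog_arm", "kwargs": {"moves": [[[0, 0, 0], [0, 0, 0], -0.2], [[0, 0, 0], [0, 0, 0], 0.3], [[0, 0, 0], [0, 0, 0], 0.6], [[0, 0, 0], [0, 0, 0], 1], [[0, 0, 0], [0, 0, 0], 1]]}}

```text
clock: 13.12
tool_pos: [0.6204, -0.1435, 0.0592]
orientation: [-2.221, 2.221, -0.002]
wrist_force: [0.6, -0.1, -0.3]
finger_gap: 0.302
grip_force: 0.0
```

Request:
{"fn": "jog_arm", "kwargs": {"moves": [[[0, 0, 0], [0, 0, 0], 1], [[0, 0, 0], [0, 0, 0], 1], [[0, 0, 0], [0, 0, 0], 1]]}}

```text
clock: 13.37
tool_pos: [0.6201, -0.1436, 0.0587]
orientation: [-2.221, 2.221, -0.001]
wrist_force: [-0.5, 0.5, -1.3]
finger_gap: 0.095
grip_force: 58.5
```

```bash
python3 plan.py .620 -.1435 .18 0; python3 circ.py wrist .619,-.142,.092,.02 .619,-.142,.008,.032;python3 circ.py top .619,-.142,.008,.032
```

```text
t 13.37 pos [ 0.6201 -0.1436  0.0587] gap 0.095 F [-0.5  0.5 -1.3] grip 58.5 q [ 0.08  0.45 -0.28  0.   -0.84 -0.08]
turn units(6deg) [-0.01 -0.    0.  ]
shift units now [-0.    0.   -4.04]  after turn [-0.    0.   -4.04]
wrist .619,-.142,.092,.02 2192 circ [ 0.6191 -0.1474] 0.0179 rect [ 0.619  -0.1444] [0.0277 0.0338] z 0.0929
wrist .619,-.142,.008,.032 5476 circ [ 0.6194 -0.1452] 0.026 rect [ 0.6194 -0.149 ] [0.0442 0.0508] z 0.0082
top .619,-.142,.008,.032 274 circ [ 0.617  -0.1402] 0.0256 rect [ 0.6155 -0.13  ] [0.0505 0.0281] z 0.0063
```

The rod is gripped. I'll lift it and carry it to the bucket.

Request:
{"fn": "jog_arm", "kwargs": {"moves": [[[0, 0, -0.2], [0, 0, 0], 1], [[0, 0, -0.5], [0, 0, 0], 1], [[0, 0, -0.7], [0, 0, 0], 1], [[0, 0, -0.8], [0, 0, 0], 1], [[0, 0, -0.8], [0, 0, 0], 1]]}}

```text
clock: 13.88
tool_pos: [0.6197, -0.1436, 0.1498]
orientation: [2.221, -2.221, 0.0]
wrist_force: [0.5, -0.1, -2.3]
finger_gap: 0.098
grip_force: 58.5
```

Request:
{"fn": "jog_arm", "kwargs": {"moves": [[[0, 0, -0.5], [0, 0, 0], 1], [[0, 0, -0.2], [0, 0, 0], 1], [[0.2, 0.3, 0], [0, 0, 0], 1], [[0.35, 0.5, 0], [0, 0, 0], 1], [[0.45, 0.65, 0], [0, 0, 0], 1]]}}

```text
clock: 14.3
tool_pos: [0.5757, -0.1733, 0.1684]
orientation: [2.222, -2.22, -0.001]
wrist_force: [-0.5, 0.3, -2.5]
finger_gap: 0.097
grip_force: 58.5
```

Request:
{"fn": "jog_arm", "kwargs": {"moves": [[[0.5, 0.7, 0], [0, 0, 0], 1], [[0.5, 0.7, 0], [0, 0, 0], 1], [[0.5, 0.7, 0], [0, 0, 0], 1], [[0.5, 0.7, 0], [0, 0, 0], 1], [[0.5, 0.7, 0], [0, 0, 0], 1]]}}

```text
clock: 14.72
tool_pos: [0.4692, -0.249, 0.1685]
orientation: [2.221, -2.221, -0.001]
wrist_force: [0.5, -0.0, -1.8]
finger_gap: 0.097
grip_force: 58.5
```

Request:
{"fn": "jog_arm", "kwargs": {"moves": [[[0.4, 0.6, 0], [0, 0, 0], 1], [[0.2, 0.3, 0], [0, 0, 0], 1], [[0.1, 0.1, 0], [0, 0, 0], 1], [[0, 0, 0], [0, 0, 0], 1], [[0, 0, 0], [0, 0, 0], 1]]}}

```text
clock: 15.13
tool_pos: [0.4421, -0.2695, 0.1696]
orientation: [-2.221, 2.221, -0.002]
wrist_force: [0.8, 0.7, -2.6]
finger_gap: 0.095
grip_force: 58.6
```

```bash
python3 plan.py .4403 -.2709 .07 0; python3 circ.py wrist .44,-.271,.118,.035; python3 tilt.py scene pics/s5.png 60 250 160 300 3
```

```text
t 15.13 pos [ 0.4421 -0.2695  0.1696] gap 0.095 F [ 0.8  0.7 -2.6] grip 58.6 q [-0.17  0.15 -0.42  0.   -1.    0.17]
turn units(6deg) [-0.01 -0.   -0.  ]
shift units now [0.05 0.06 3.32]  after turn [0.05 0.06 3.32]
wrist .44,-.271,.118,.035 5493 circ [ 0.4415 -0.2708] 0.0263 rect [ 0.4414 -0.2746] [0.0444 0.051 ] z 0.1191
```

View pics/s5.png

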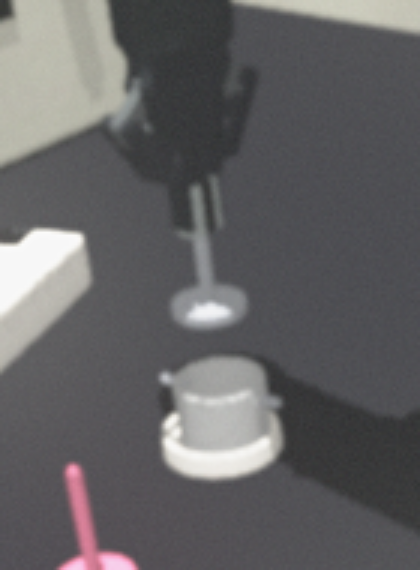

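The picture shows the base hanging upright, with its disc at (208,305) above the bucket at (222,400). I'll lower it.

Request:
{"fn": "jog_arm", "kwargs": {"moves": [[[0.05, 0.06, 0.2], [0, 0, 0], 1], [[0, 0, 0.4], [0, 0, 0], 1], [[0, 0, 0.4], [0, 0, 0], 1], [[0, 0, 0.3], [0, 0, 0], 1], [[0, 0, 0.2], [0, 0, 0], 1]]}}

```text
clock: 15.65
tool_pos: [0.4396, -0.2707, 0.1233]
orientation: [2.222, -2.22, -0.001]
wrist_force: [-0.3, -0.7, -2.5]
finger_gap: 0.096
grip_force: 58.6
```

Request:
{"fn": "jog_arm", "kwargs": {"moves": [[[0, 0, 0.3], [0, 0, 0], 1], [[0, 0, 0.3], [0, 0, 0], 1], [[0, 0, 0.3], [0, 0, 0], 1], [[0, 0, 0.3], [0, 0, 0], 1], [[0, 0, 0.2], [0, 0, 0], 1]]}}

```text
clock: 16.07
tool_pos: [0.4396, -0.271, 0.0815]
orientation: [2.221, -2.221, 0.0]
wrist_force: [-0.5, 0.1, -2.2]
finger_gap: 0.094
grip_force: 58.6
```

Request:
{"fn": "jog_arm", "kwargs": {"moves": [[[0, 0, 0.2], [0, 0, 0], 1], [[0, 0, 0.1], [0, 0, 0], 1], [[0, 0, 0.05], [0, 0, 0], 1], [[0, 0, 0], [0, 0, 0], 1]]}}

```text
clock: 16.4
tool_pos: [0.44, -0.2711, 0.0721]
orientation: [-2.222, 2.221, -0.001]
wrist_force: [-0.6, -0.5, -2.1]
finger_gap: 0.093
grip_force: 58.6
```

Request:
{"fn": "jog_arm", "kwargs": {"moves": [[[0, 0, 0.04], [0, 0, 0], 1], [[0, 0, 0], [0, 0, 0], 1], [[0, 0, 0], [0, 0, 0], 1]]}}

```text
clock: 16.65
tool_pos: [0.4402, -0.2712, 0.0714]
orientation: [-2.221, 2.221, -0.002]
wrist_force: [0.2, -0.3, -2.4]
finger_gap: 0.095
grip_force: 58.6
```

Request:
{"fn": "jog_arm", "kwargs": {"moves": [[[0, 0, 0.04], [0, 0, 0], 1], [[0, 0, 0], [0, 0, 0], 1], [[0, 0, 0.02], [0, 0, 0], 1], [[0, 0, 0], [0, 0, 0], 1], [[0, 0, 0], [0, 0, 0], 1]]}}

```text
clock: 17.07
tool_pos: [0.4403, -0.2712, 0.0696]
orientation: [-2.221, 2.221, -0.003]
wrist_force: [-0.6, -0.5, 0.9]
finger_gap: 0.094
grip_force: 58.9
```

Request:
{"fn": "jog_arm", "kwargs": {"moves": [[[0, 0, 0.03], [0, 0, 0], 1], [[0, 0, 0], [0, 0, 0], 1], [[0, 0, 0], [0, 0, 0], 1]]}}

```text
clock: 17.32
tool_pos: [0.4405, -0.2713, 0.0695]
orientation: [-2.222, 2.22, -0.004]
wrist_force: [-1.9, 3.3, 10.3]
finger_gap: 0.094
grip_force: 60.0
```

Seated at the expected height. I'll release, rise and take a look.

Request:
{"fn": "jog_arm", "kwargs": {"moves": [[[0, 0, 0], [0, 0, 0], 0.6], [[0, 0, 0], [0, 0, 0], 0.1], [[0, 0, 0], [0, 0, 0], -0.5], [[0, 0, 0], [0, 0, 0], -1], [[0, 0, -0.2], [0, 0, 0], -1]]}}

```text
clock: 17.73
tool_pos: [0.4392, -0.2709, 0.0735]
orientation: [2.221, -2.221, -0.001]
wrist_force: [-0.3, 0.6, -0.4]
finger_gap: 0.761
grip_force: 0.0
```

Request:
{"fn": "jog_arm", "kwargs": {"moves": [[[0, 0, -0.6], [0, 0, 0], -1], [[0, 0, -1], [0, 0, 0], -1], [[0, 0, -1], [0, 0, 0], -1], [[0, 0, -1], [0, 0, 0], -1], [[0, 0, -0.5], [0, 0, 0], -1]]}}

```text
clock: 18.15
tool_pos: [0.4411, -0.2717, 0.2017]
orientation: [-2.221, 2.219, -0.009]
wrist_force: [0.4, -0.8, 1.2]
finger_gap: 0.999
grip_force: 0.0
```

Request:
{"fn": "jog_arm", "kwargs": {"moves": [[[0, 0, 0], [0, 0, 0], -1], [[0, 0, 0], [0, 0, 0], -1]]}}

```text
clock: 18.32
tool_pos: [0.4403, -0.2711, 0.1986]
orientation: [-2.22, 2.22, -0.005]
wrist_force: [-0.1, 0.3, -0.9]
finger_gap: 1.003
grip_force: 0.0
```

```bash
python3 circ.py wrist .44,-.271,.103,.02 .44,-.271,.056,.05;python3 circ.py top .44,-.271,.103,.02 .44,-.271,.019,.03 .44,-.271,.056,.045; python3 plan.py .475 -.0115 .15 0;python3 tilt.py scene pics/s6.png 60 250 160 300 3
```

```text
wrist .44,-.271,.103,.02 179 circ [ 0.4397 -0.2732] 0.0049 rect [ 0.4397 -0.2731] [0.0092 0.0095] z 0.101
wrist .44,-.271,.056,.05 1318 circ [ 0.44   -0.2763] 0.0439 rect [ 0.4403 -0.2735] [0.0654 0.0676] z 0.0557
.44,-.271,.103,.02 0
.44,-.271,.019,.03 0
.44,-.271,.056,.045 0
t 18.42 pos [ 0.4393 -0.2708  0.1968] gap 0.999 F [-0.3  0.  -0.7] grip 0.0 q [-0.17  0.12 -0.38 -0.   -1.06  0.17]
turn units(6deg) [-0.  0. -0.]
shift units now [-8.64 -1.19  1.56]  after turn [-8.64 -1.19  1.56]
```

View pics/s6.png

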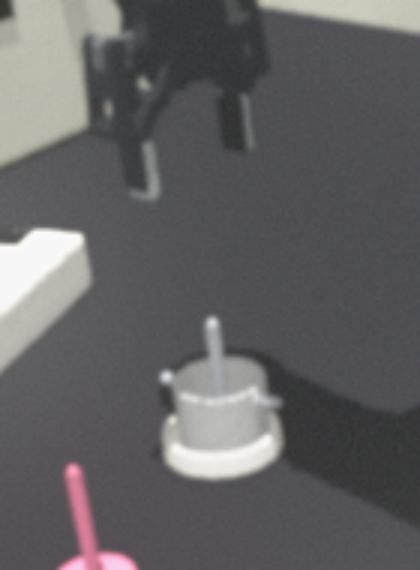

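The crop shows the base upright in the bucket, with the rod standing at (213,355). Next is the round block.

Request:
{"fn": "jog_arm", "kwargs": {"moves": [[[-0.3, -0.04, 0], [0, 0, 0], -1], [[-0.7, -0.1, 0], [0, 0, 0], -1], [[-0.9, -0.12, 0], [0, 0, 0], -1], [[-0.9, -0.12, 0], [0, 0, 0], -1], [[-0.9, -0.12, 0], [0, 0, 0], -1]]}}

```text
clock: 18.88
tool_pos: [0.4543, -0.1587, 0.1965]
orientation: [2.22, -2.222, -0.0]
wrist_force: [0.3, 0.1, 0.1]
finger_gap: 1.0
grip_force: 0.0
```

Request:
{"fn": "jog_arm", "kwargs": {"moves": [[[-0.9, -0.12, 0], [0, 0, 0], -1], [[-0.9, -0.12, 0.2], [0, 0, 0], -1], [[-0.9, -0.12, 0.3], [0, 0, 0], -1], [[-0.9, -0.12, 0.3], [0, 0, 0], -1], [[-0.7, -0.1, 0.3], [0, 0, 0], -1]]}}

```text
clock: 19.3
tool_pos: [0.4719, -0.0291, 0.1634]
orientation: [2.222, -2.22, 0.001]
wrist_force: [0.9, -0.5, -0.1]
finger_gap: 0.999
grip_force: 0.0
```

Request:
{"fn": "jog_arm", "kwargs": {"moves": [[[-0.5, -0.08, 0.2], [0, 0, 0], -1], [[-0.15, -0.05, 0], [0, 0, 0], -1], [[0, 0, 0], [0, 0, 0], -1], [[0, 0, 0], [0, 0, 0], -1]]}}

```text
clock: 19.63
tool_pos: [0.476, -0.0116, 0.1581]
orientation: [2.222, -2.22, 0.001]
wrist_force: [0.4, -0.1, -0.3]
finger_gap: 0.997
grip_force: 0.0
```

```bash
python3 circ.py wrist .475,-.01,.07,.035;python3 circ.py top .44,-.271,.103,.02 .44,-.271,.056,.045; python3 plan.py .475 -.0105 .04 0
```

```text
wrist .475,-.01,.07,.035 4146 circ [ 0.4761 -0.0128] 0.0251 rect [ 0.4762 -0.0127] [0.0489 0.0492] z 0.0701
top .44,-.271,.103,.02 19 circ [ 0.4378 -0.2683] 0.0042 rect [ 0.4386 -0.2684] [0.0068 0.0066] z 0.1
top .44,-.271,.056,.045 220 circ [ 0.4399 -0.2645] 0.0389 rect [ 0.4381 -0.2696] [0.065  0.0651] z 0.0537
t 19.73 pos [ 0.4761 -0.0122  0.1584] gap 0.999 F [-0.5  1.1 -0. ] grip 0.0 q [ 0.39  0.09 -0.52  0.   -0.96 -0.39]
turn units(6deg) [-0.01 -0.01 -0.  ]
shift units now [-0.06  0.04  3.95]  after turn [-0.06  0.04  3.95]
```

Request:
{"fn": "jog_arm", "kwargs": {"moves": [[[0, 0, 0.4], [0, 0, 0], -1], [[0, 0, 0.8], [0, 0, 0], -1], [[0, 0, 0.8], [0, 0, 0], -1], [[0, 0, 0.8], [0, 0, 0], -1], [[0, 0, 0.6], [0, 0, 0], -1]]}}

```text
clock: 20.15
tool_pos: [0.4757, -0.0127, 0.0551]
orientation: [-2.22, 2.223, -0.001]
wrist_force: [0.3, 0.1, -0.2]
finger_gap: 1.004
grip_force: 0.0
```

Request:
{"fn": "jog_arm", "kwargs": {"moves": [[[0, 0, 0.4], [0, 0, 0], -1], [[0, 0, 0.2], [0, 0, 0], -1], [[0, 0, 0], [0, 0, 0], -1], [[0, 0, 0], [0, 0, 0], -0.5], [[0, 0, 0], [0, 0, 0], -0.2]]}}

```text
clock: 20.57
tool_pos: [0.477, -0.0117, 0.0392]
orientation: [-2.22, 2.22, -0.003]
wrist_force: [0.6, -0.2, 0.9]
finger_gap: 0.748
grip_force: 0.0
```

Request:
{"fn": "jog_arm", "kwargs": {"moves": [[[0, 0, 0], [0, 0, 0], 0], [[0, 0, 0], [0, 0, 0], 0.5], [[0, 0, 0], [0, 0, 0], 1], [[0, 0, 0], [0, 0, 0], 1], [[0, 0, 0], [0, 0, 0], 1]]}}

```text
clock: 20.98
tool_pos: [0.4771, -0.0115, 0.0397]
orientation: [-2.221, 2.219, -0.004]
wrist_force: [-0.8, -0.7, 6.9]
finger_gap: 0.574
grip_force: 60.7
```

```bash
python3 circ.py wrist .475,-.01,.07,.035; python3 plan.py .475 -.0105 .04 0
```

```text
wrist .475,-.01,.07,.035 15830 circ [ 0.4746 -0.0193] 0.034 rect [ 0.4772 -0.0142] [0.0507 0.0614] z 0.0701
t 21.03 pos [ 0.4771 -0.0115  0.0397] gap 0.576 F [-0.9 -0.7  6.9] grip 60.7 q [ 0.39  0.26 -0.66  0.   -0.65 -0.39]
turn units(6deg) [-0.03 -0.    0.01]
shift units now [-0.03  0.07 -0.01]  after turn [-0.03  0.07 -0.01]
```

Request:
{"fn": "jog_arm", "kwargs": {"moves": [[[0, 0, -0.2], [0, 0, 0], 1], [[0, 0, -0.5], [0, 0, 0], 1], [[0, 0, -0.7], [0, 0, 0], 1], [[0, 0, -0.8], [0, 0, 0], 1], [[0, 0, -0.8], [0, 0, 0], 1]]}}

```text
clock: 21.45
tool_pos: [0.4758, -0.0117, 0.1298]
orientation: [-2.221, 2.221, -0.001]
wrist_force: [0.4, 0.1, -1.4]
finger_gap: 0.574
grip_force: 62.3
```

Request:
{"fn": "jog_arm", "kwargs": {"moves": [[[0, 0, -0.7], [0, 0, 0], 1], [[0, 0, -0.4], [0, 0, 0], 1], [[0.2, 0.03, -0.2], [0, 0, 0], 1], [[0.4, 0.06, 0], [0, 0, 0], 1], [[0.6, 0.08, 0], [0, 0, 0], 1]]}}

```text
clock: 21.87
tool_pos: [0.4707, -0.0479, 0.1672]
orientation: [-2.222, 2.219, -0.001]
wrist_force: [0.0, 0.0, -1.4]
finger_gap: 0.573
grip_force: 62.3
```

Request:
{"fn": "jog_arm", "kwargs": {"moves": [[[0.7, 0.1, 0], [0, 0, 0], 1], [[0.7, 0.1, 0], [0, 0, 0], 1], [[0.7, 0.1, 0], [0, 0, 0], 1], [[0.7, 0.1, 0], [0, 0, 0], 1], [[0.7, 0.1, 0], [0, 0, 0], 1]]}}

```text
clock: 22.28
tool_pos: [0.4545, -0.1543, 0.1662]
orientation: [2.22, -2.221, -0.001]
wrist_force: [0.4, 0.1, -2.0]
finger_gap: 0.574
grip_force: 62.3
```

Request:
{"fn": "jog_arm", "kwargs": {"moves": [[[0.7, 0.1, 0], [0, 0, 0], 1], [[0.7, 0.1, 0], [0, 0, 0], 1], [[0.7, 0.1, 0], [0, 0, 0], 1], [[0.7, 0.1, 0], [0, 0, 0], 1], [[0.6, 0.08, 0], [0, 0, 0], 1]]}}

```text
clock: 22.7
tool_pos: [0.4399, -0.2563, 0.1661]
orientation: [2.22, -2.222, -0.002]
wrist_force: [2.1, -0.2, -2.2]
finger_gap: 0.574
grip_force: 62.3
```

Request:
{"fn": "jog_arm", "kwargs": {"moves": [[[0.4, 0.04, 0], [0, 0, 0], 1], [[0.1, 0.02, 0], [0, 0, 0], 1], [[0, 0, 0], [0, 0, 0], 1], [[0, 0, 0], [0, 0, 0], 1]]}}

```text
clock: 23.03
tool_pos: [0.439, -0.2697, 0.1666]
orientation: [2.22, -2.222, -0.0]
wrist_force: [0.4, -0.4, -0.8]
finger_gap: 0.574
grip_force: 62.3
```

```bash
python3 plan.py .4404 -.2712 .0587 0; python3 tilt.py scene pics/s7.png 60 250 160 300 3; python3 - <<'E'
from h import *
# rod: is it seen below the block? block top circle from wrist
c=wrist();P=cloud(c);z=P[...,2];s=c["tool_pos"];h=s[2]+.0303
m=(abs(z-h)<.004)&(np.hypot(P[...,0]-s[0],P[...,1]-s[1])<.04)
v,u=np.nonzero(m);Q=onplane(c,np.c_[u,v],h)[:,:2].astype(np.float32)
print(Q.min(0)-s[:2],Q.max(0)-s[:2],len(u));cv2.imwrite("pics/w7.png",c["color"])
E
```

```text
t 23.03 pos [ 0.439  -0.2697  0.1666] gap 0.574 F [ 0.4 -0.4 -0.8] grip 62.3 q [-0.17  0.15 -0.43 -0.   -0.99  0.17]
turn units(6deg) [ 0.    0.   -0.01]
shift units now [ 0.05 -0.05  3.6 ]  after turn [ 0.05 -0.05  3.6 ]
[-0.03954332 -0.02692995] [0.03802009 0.02309905] 15505
```

View pics/s7.png

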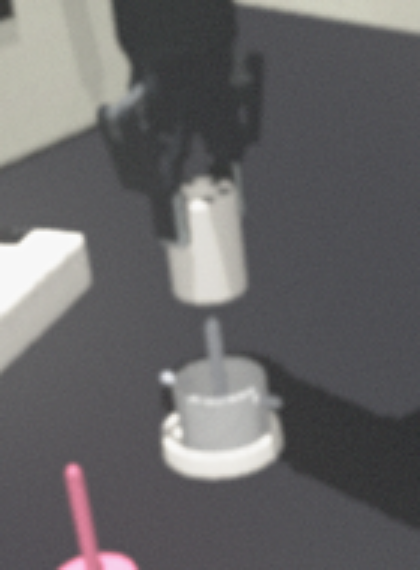

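View pics/w7.png

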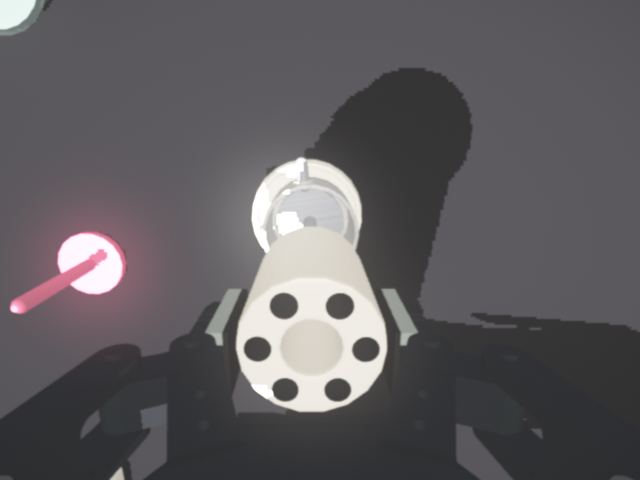

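The scene crop shows the block upright above the rod at (213,320). The wrist picture shows it centred between the pads, with the bore at (312,347). I'll lower it over the rod.

Request:
{"fn": "jog_arm", "kwargs": {"moves": [[[0.05, -0.05, 0.2], [0, 0, 0], 1], [[0, 0, 0.3], [0, 0, 0], 1], [[0, 0, 0.2], [0, 0, 0], 1], [[0, 0, 0.2], [0, 0, 0], 1], [[0, 0, 0.2], [0, 0, 0], 1]]}}

```text
clock: 23.55
tool_pos: [0.4413, -0.2708, 0.1334]
orientation: [-2.222, 2.221, -0.001]
wrist_force: [-0.2, -0.2, -2.5]
finger_gap: 0.571
grip_force: 62.3
```

Request:
{"fn": "jog_arm", "kwargs": {"moves": [[[0, 0, 0.2], [0, 0, 0], 1], [[0, 0, 0.2], [0, 0, 0], 1], [[0, 0, 0.2], [0, 0, 0], 1], [[0, 0, 0.1], [0, 0, 0], 1], [[0, 0, 0], [0, 0, 0], 1]]}}

```text
clock: 23.97
tool_pos: [0.441, -0.271, 0.1125]
orientation: [2.221, -2.221, -0.0]
wrist_force: [-0.1, 0.1, -1.7]
finger_gap: 0.57
grip_force: 62.3
```

Request:
{"fn": "jog_arm", "kwargs": {"moves": [[[0, 0, 0.2], [0, 0, 0], 1], [[0, 0, 0.2], [0, 0, 0], 1], [[0, 0, 0.2], [0, 0, 0], 1], [[0, 0, 0.2], [0, 0, 0], 1], [[0, 0, 0], [0, 0, 0], 1]]}}

```text
clock: 24.38
tool_pos: [0.4406, -0.2709, 0.0879]
orientation: [2.221, -2.221, -0.001]
wrist_force: [-1.5, 0.2, -1.7]
finger_gap: 0.57
grip_force: 62.3
```

Request:
{"fn": "jog_arm", "kwargs": {"moves": [[[0, 0, 0.2], [0, 0, 0], 1], [[0, 0, 0.2], [0, 0, 0], 1], [[0, 0, 0.2], [0, 0, 0], 1], [[0, 0, 0.1], [0, 0, 0], 1], [[0, 0, 0], [0, 0, 0], 1]]}}

```text
clock: 24.8
tool_pos: [0.4409, -0.2709, 0.0674]
orientation: [2.221, -2.221, -0.0]
wrist_force: [1.0, -0.2, -3.1]
finger_gap: 0.575
grip_force: 62.3
```

Request:
{"fn": "jog_arm", "kwargs": {"moves": [[[0, 0, 0.06], [0, 0, 0], 1], [[0, 0, 0], [0, 0, 0], 1], [[0, 0, 0], [0, 0, 0], 1]]}}

```text
clock: 25.05
tool_pos: [0.4416, -0.2711, 0.0667]
orientation: [-2.221, 2.221, -0.002]
wrist_force: [0.1, 0.3, -1.6]
finger_gap: 0.577
grip_force: 62.3
```

Request:
{"fn": "jog_arm", "kwargs": {"moves": [[[0, 0, 0.1], [0, 0, 0], 1], [[0, 0, 0.1], [0, 0, 0], 1], [[0, 0, 0], [0, 0, 0], 1], [[0, 0, 0], [0, 0, 0], 1]]}}

```text
clock: 25.38
tool_pos: [0.4413, -0.2711, 0.0603]
orientation: [-2.221, 2.221, -0.001]
wrist_force: [1.2, 0.3, -1.0]
finger_gap: 0.573
grip_force: 62.3
```

Request:
{"fn": "jog_arm", "kwargs": {"moves": [[[0, 0, 0.04], [0, 0, 0], 1], [[0, 0, 0], [0, 0, 0], 1], [[0, 0, 0], [0, 0, 0], 1]]}}

```text
clock: 25.63
tool_pos: [0.4415, -0.2711, 0.0594]
orientation: [-2.221, 2.221, -0.002]
wrist_force: [-0.2, -0.4, -2.1]
finger_gap: 0.57
grip_force: 62.3
```

Request:
{"fn": "jog_arm", "kwargs": {"moves": [[[0, 0, 0.03], [0, 0, 0], 1], [[0, 0, 0], [0, 0, 0], 1], [[0, 0, 0], [0, 0, 0], 1]]}}

```text
clock: 25.88
tool_pos: [0.4417, -0.2712, 0.0588]
orientation: [-2.221, 2.221, -0.002]
wrist_force: [0.1, 0.2, 1.8]
finger_gap: 0.569
grip_force: 62.5
```

Contact at the expected height. I'll release, rise and check.

Request:
{"fn": "jog_arm", "kwargs": {"moves": [[[0, 0, 0], [0, 0, 0], 0], [[0, 0, 0], [0, 0, 0], -0.5], [[0, 0, 0], [0, 0, 0], -1], [[0, 0, 0], [0, 0, 0], -1], [[0, 0, -0.2], [0, 0, 0], -1]]}}

```text
clock: 26.3
tool_pos: [0.4408, -0.2709, 0.0637]
orientation: [2.221, -2.221, -0.001]
wrist_force: [0.0, 0.4, 0.7]
finger_gap: 1.003
grip_force: 0.0
```

Request:
{"fn": "jog_arm", "kwargs": {"moves": [[[0, 0, -0.6], [0, 0, 0], -1], [[0, 0, -1], [0, 0, 0], -1], [[0, 0, -1], [0, 0, 0], -1], [[0, 0, -1], [0, 0, 0], -1], [[0, 0, -0.5], [0, 0, 0], -1]]}}

```text
clock: 26.72
tool_pos: [0.4427, -0.2717, 0.1918]
orientation: [-2.221, 2.219, -0.009]
wrist_force: [0.5, 0.7, 0.2]
finger_gap: 0.999
grip_force: 0.0
```

Request:
{"fn": "jog_arm", "kwargs": {"moves": [[[0, 0, 0], [0, 0, 0], -1], [[0, 0, 0], [0, 0, 0], -1]]}}

```text
clock: 26.88
tool_pos: [0.4419, -0.2711, 0.1889]
orientation: [-2.22, 2.22, -0.005]
wrist_force: [0.3, -0.0, -0.6]
finger_gap: 1.002
grip_force: 0.0
```

```bash
python3 circ.py wrist .44,-.271,.103,.02 .44,-.271,.089,.035; python3 plan.py .606 .167 .15 0
```

```text
wrist .44,-.271,.103,.02 194 circ [ 0.4395 -0.2727] 0.0048 rect [ 0.4395 -0.2736] [0.0095 0.0091] z 0.1011
wrist .44,-.271,.089,.035 3847 circ [ 0.4407 -0.2725] 0.025 rect [ 0.4407 -0.2724] [0.0491 0.0491] z 0.0891
t 26.93 pos [ 0.4412 -0.2709  0.1877] gap 1.002 F [-0.3  0.7 -0.2] grip 0.0 q [-0.17  0.13 -0.4   0.   -1.04  0.17]
turn units(6deg) [-0.02 -0.   -0.  ]
shift units now [-14.6   -5.49   1.26]  after turn [-14.6   -5.49   1.26]
```

Request:
{"fn": "jog_arm", "kwargs": {"moves": [[[-0.3, -0.12, 0], [0, 0, 0], -1], [[-0.6, -0.23, 0], [0, 0, 0], -1], [[-0.85, -0.32, 0], [0, 0, 0], -1], [[-0.85, -0.32, 0], [0, 0, 0], -1], [[-0.85, -0.32, 0], [0, 0, 0], -1]]}}

```text
clock: 27.35
tool_pos: [0.4803, -0.1662, 0.1863]
orientation: [2.22, -2.221, -0.001]
wrist_force: [1.1, 0.2, 0.7]
finger_gap: 1.003
grip_force: 0.0
```

Request:
{"fn": "jog_arm", "kwargs": {"moves": [[[-0.85, -0.32, 0], [0, 0, 0], -1], [[-0.85, -0.32, 0], [0, 0, 0], -1], [[-0.85, -0.32, 0], [0, 0, 0], -1], [[-0.85, -0.32, 0], [0, 0, 0], -1], [[-0.85, -0.32, 0], [0, 0, 0], -1]]}}

```text
clock: 27.77
tool_pos: [0.5283, -0.0383, 0.1863]
orientation: [2.221, -2.22, -0.0]
wrist_force: [-0.1, 0.2, -0.1]
finger_gap: 0.995
grip_force: 0.0
```

Request:
{"fn": "jog_arm", "kwargs": {"moves": [[[-0.85, -0.32, 0], [0, 0, 0], -1], [[-0.85, -0.32, 0], [0, 0, 0], -1], [[-0.85, -0.32, 0], [0, 0, 0], -1], [[-0.85, -0.32, 0], [0, 0, 0], -1], [[-0.85, -0.32, 0], [0, 0, 0], -1]]}}

```text
clock: 28.18
tool_pos: [0.5762, 0.0891, 0.1861]
orientation: [2.221, -2.22, 0.0]
wrist_force: [1.1, 0.1, 1.2]
finger_gap: 1.003
grip_force: 0.0
```

Request:
{"fn": "jog_arm", "kwargs": {"moves": [[[-0.85, -0.32, 0.2], [0, 0, 0], -1], [[-0.85, -0.32, 0.4], [0, 0, 0], -1], [[-0.6, -0.23, 0.4], [0, 0, 0], -1], [[-0.3, -0.1, 0.2], [0, 0, 0], -1], [[0, 0, 0], [0, 0, 0], -1]]}}

```text
clock: 28.6
tool_pos: [0.6047, 0.1669, 0.1482]
orientation: [2.22, -2.216, -0.0]
wrist_force: [0.0, 0.2, 0.5]
finger_gap: 0.998
grip_force: 0.0
```

Request:
{"fn": "jog_arm", "kwargs": {"moves": [[[0, 0, 0], [0, 0, 0], -1], [[0, 0, 0], [0, 0, 0], -1]]}}

```text
clock: 28.77
tool_pos: [0.6054, 0.1649, 0.1514]
orientation: [2.221, -2.221, 0.002]
wrist_force: [-0.1, -0.1, 0.1]
finger_gap: 0.999
grip_force: 0.0
```

```bash
python3 circ.py wrist .605,.167,.03,.025;python3 circ.py top .44,-.271,.103,.02 .44,-.271,.089,.035; python3 plan.py .606 .167 .03 0
```

```text
wrist .605,.167,.03,.025 1502 circ [0.6068 0.1672] 0.0183 rect [0.6062 0.1673] [0.0353 0.0353] z 0.0299
top .44,-.271,.103,.02 22 circ [ 0.437  -0.2674] 0.0045 rect [ 0.4387 -0.2676] [0.0084 0.0066] z 0.0997
top .44,-.271,.089,.035 562 circ [ 0.4396 -0.2685] 0.0249 rect [ 0.4397 -0.2687] [0.0486 0.0482] z 0.0871
t 28.87 pos [0.6057 0.1647 0.1521] gap 1.003 F [-0.8 -0.2  0.2] grip 0.0 q [ 0.58  0.34 -0.21  0.   -1.02 -0.58]
turn units(6deg) [-0.02 -0.   -0.01]
shift units now [-0.08 -0.    4.07]  after turn [-0.08 -0.01  4.07]
```

Request:
{"fn": "jog_arm", "kwargs": {"moves": [[[-0.11, -0.03, 0.4], [0, 0, 0], -1], [[0, 0, 0.8], [0, 0, 0], -1], [[0, 0, 0.9], [0, 0, 0], -1], [[0, 0, 0.9], [0, 0, 0], -1], [[0, 0, 0.8], [0, 0, 0], -1]]}}

```text
clock: 29.28
tool_pos: [0.6064, 0.168, 0.0361]
orientation: [-2.22, 2.222, -0.001]
wrist_force: [0.3, -0.2, -0.4]
finger_gap: 0.998
grip_force: 0.0
```

Request:
{"fn": "jog_arm", "kwargs": {"moves": [[[0, 0, 0.6], [0, 0, 0], -1], [[0, 0, 0.4], [0, 0, 0], -1], [[0, 0, 0.1], [0, 0, 0], -1], [[0, 0, 0], [0, 0, 0], -0.7], [[0, 0, 0], [0, 0, 0], -0.3]]}}

```text
clock: 29.7
tool_pos: [0.6075, 0.1689, 0.0054]
orientation: [-2.22, 2.22, -0.003]
wrist_force: [-0.4, 1.3, 0.4]
finger_gap: 0.751
grip_force: 0.0
```

Request:
{"fn": "jog_arm", "kwargs": {"moves": [[[0, 0, 0], [0, 0, 0], 0], [[0, 0, 0], [0, 0, 0], 0.2]], "grip_force": 35}}

```text
clock: 29.87
tool_pos: [0.6076, 0.1691, 0.0058]
orientation: [-2.22, 2.219, -0.003]
wrist_force: [-0.2, 0.1, 0.6]
finger_gap: 0.452
grip_force: 0.0
```

Request:
{"fn": "jog_arm", "kwargs": {"moves": [[[0, 0, 0], [0, 0, 0], 0.5], [[0, 0, 0], [0, 0, 0], 1], [[0, 0, 0], [0, 0, 0], 1], [[0, 0, 0], [0, 0, 0], 1], [[0, 0, 0], [0, 0, 0], 1]]}}

```text
clock: 30.28
tool_pos: [0.6076, 0.1691, 0.006]
orientation: [-2.22, 2.219, -0.003]
wrist_force: [-1.2, -0.3, 6.2]
finger_gap: 0.417
grip_force: 34.8
```

```bash
python3 plan.py .606 .167 .004 0;python3 circ.py wrist .605,.167,.03,.025
```

```text
t 30.28 pos [0.6076 0.1691 0.006 ] gap 0.417 F [-1.2 -0.3  6.2] grip 34.8 q [ 0.58  0.5  -0.34  0.   -0.72 -0.58]
turn units(6deg) [-0.03  0.    0.01]
shift units now [0.07 0.05 0.07]  after turn [0.07 0.05 0.07]
wrist .605,.167,.03,.025 7204 circ [0.6047 0.1669] 0.0253 rect [0.6035 0.1659] [0.0476 0.0367] z 0.0299
```

Request:
{"fn": "jog_arm", "kwargs": {"moves": [[[0, 0, -0.2], [0, 0, 0], 1], [[0, 0, -0.5], [0, 0, 0], 1], [[0, 0, -0.8], [0, 0, 0], 1], [[0, 0, -0.9], [0, 0, 0], 1], [[0, 0, -0.9], [0, 0, 0], 1]]}}

```text
clock: 30.75
tool_pos: [0.6063, 0.1685, 0.1047]
orientation: [2.221, -2.221, 0.001]
wrist_force: [0.5, 0.0, -0.5]
finger_gap: 0.409
grip_force: 35.0
```

Request:
{"fn": "jog_arm", "kwargs": {"moves": [[[0, 0, -0.9], [0, 0, 0], 1], [[0, 0, -0.4], [0, 0, 0], 1], [[0.3, 0.11, -0.2], [0, 0, 0], 1], [[0.5, 0.19, 0], [0, 0, 0], 1], [[0.7, 0.27, 0], [0, 0, 0], 1]]}}

```text
clock: 31.17
tool_pos: [0.5886, 0.1231, 0.1475]
orientation: [2.222, -2.22, 0.001]
wrist_force: [-0.0, -0.9, -0.2]
finger_gap: 0.412
grip_force: 35.1
```

Request:
{"fn": "jog_arm", "kwargs": {"moves": [[[0.8, 0.3, 0], [0, 0, 0], 1], [[0.8, 0.3, 0], [0, 0, 0], 1], [[0.8, 0.3, 0], [0, 0, 0], 1], [[0.8, 0.3, 0], [0, 0, 0], 1], [[0.8, 0.3, 0], [0, 0, 0], 1]]}}

```text
clock: 31.58
tool_pos: [0.542, 0.0014, 0.1467]
orientation: [2.219, -2.221, -0.001]
wrist_force: [1.4, 0.6, -0.6]
finger_gap: 0.413
grip_force: 35.1
```

Request:
{"fn": "jog_arm", "kwargs": {"moves": [[[0.8, 0.3, 0], [0, 0, 0], 1], [[0.8, 0.3, 0], [0, 0, 0], 1], [[0.8, 0.3, 0], [0, 0, 0], 1], [[0.8, 0.3, 0], [0, 0, 0], 1], [[0.8, 0.3, 0], [0, 0, 0], 1]]}}

```text
clock: 32.0
tool_pos: [0.4968, -0.1181, 0.1469]
orientation: [2.22, -2.221, -0.002]
wrist_force: [0.7, -0.3, -0.3]
finger_gap: 0.413
grip_force: 35.1
```

Request:
{"fn": "jog_arm", "kwargs": {"moves": [[[0.8, 0.3, 0], [0, 0, 0], 1], [[0.8, 0.3, 0], [0, 0, 0], 1], [[0.8, 0.3, 0], [0, 0, 0], 1], [[0.8, 0.3, 0], [0, 0, 0], 1], [[0.8, 0.3, 0], [0, 0, 0], 1]]}}

```text
clock: 32.42
tool_pos: [0.4517, -0.2376, 0.1469]
orientation: [2.22, -2.221, -0.002]
wrist_force: [1.2, 0.9, 0.1]
finger_gap: 0.412
grip_force: 35.1
```

Request:
{"fn": "jog_arm", "kwargs": {"moves": [[[0.5, 0.2, 0], [0, 0, 0], 1], [[0.3, 0.15, 0], [0, 0, 0], 1], [[0.1, 0.05, 0], [0, 0, 0], 1], [[0, 0, 0], [0, 0, 0], 1], [[0, 0, 0], [0, 0, 0], 1]]}}

```text
clock: 32.83
tool_pos: [0.4423, -0.263, 0.1481]
orientation: [-2.221, 2.222, -0.001]
wrist_force: [1.4, 0.8, 0.2]
finger_gap: 0.411
grip_force: 35.1
```

```bash
python3 plan.py .4404 -.2712 .095 0; python3 - <<'E'
from h import *
c=wrist();P=cloud(c);z=P[...,2];s=c["tool_pos"];h=s[2]+.0239
m=(abs(z-h)<.004)&(abs(P[...,0]-s[0])<.009)&(abs(P[...,1]-s[1])<.04)
v,u=np.nonzero(m);Q=onplane(c,np.c_[u,v],h)[:,:2]
print("collar dy",Q[:,1].min()-s[1],Q[:,1].max()-s[1],len(u),"z",np.median(z[m])-s[2]);cv2.imwrite("pics/w8.png",c["color"])
E
```

```text
t 32.83 pos [ 0.4423 -0.263   0.1481] gap 0.411 F [1.4 0.8 0.2] grip 35.1 q [-0.15  0.17 -0.45  0.   -0.95  0.15]
turn units(6deg) [-0. -0. -0.]
shift units now [0.27 0.06 1.77]  after turn [0.27 0.06 1.77]
collar dy -0.02080368164089047 0.015889730312310446 3238 z 0.02378874098884065
```

View pics/w8.png

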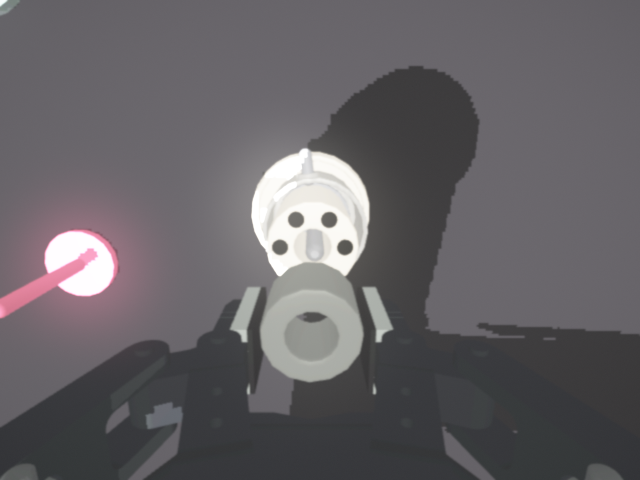

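The wrist picture shows the collar held upright at (312,340), with the rod and seated block behind it at (314,245). I'll align and lower it.

Request:
{"fn": "jog_arm", "kwargs": {"moves": [[[0.15, 0.04, 0], [0, 0, 0], 1], [[0.1, 0.03, 0.1], [0, 0, 0], 1], [[0, 0, 0.3], [0, 0, 0], 1], [[0, 0, 0.3], [0, 0, 0], 1], [[0, 0, 0], [0, 0, 0], 1]]}}

```text
clock: 33.3
tool_pos: [0.4392, -0.2702, 0.125]
orientation: [2.22, -2.221, -0.003]
wrist_force: [0.2, 0.0, -0.5]
finger_gap: 0.413
grip_force: 35.1
```

Request:
{"fn": "jog_arm", "kwargs": {"moves": [[[0, 0, 0], [0, 0, 0], 1], [[0, 0, 0], [0, 0, 0], 1]]}}

```text
clock: 33.47
tool_pos: [0.4405, -0.2707, 0.1272]
orientation: [2.222, -2.221, 0.001]
wrist_force: [0.8, 0.4, -0.3]
finger_gap: 0.412
grip_force: 35.1
```

```bash
python3 plan.py .4403 -.2706 .095 0
```

```text
t 33.47 pos [ 0.4405 -0.2707  0.1272] gap 0.412 F [ 0.8  0.4 -0.3] grip 35.1 q [-0.17  0.2  -0.48  0.   -0.9   0.17]
turn units(6deg) [-0. -0.  0.]
shift units now [-0.01  0.01  1.07]  after turn [-0.    0.01  1.07]
```

Well aligned. The rod end should enter after about 18 mm.

Request:
{"fn": "jog_arm", "kwargs": {"moves": [[[0, 0, 0.15], [0, 0, 0], 1], [[0, 0, 0.2], [0, 0, 0], 1], [[0, 0, 0.2], [0, 0, 0], 1], [[0, 0, 0.1], [0, 0, 0], 1], [[0, 0, 0], [0, 0, 0], 1]]}}

```text
clock: 33.88
tool_pos: [0.4399, -0.2706, 0.1069]
orientation: [2.221, -2.221, -0.001]
wrist_force: [-0.4, -0.4, 0.0]
finger_gap: 0.409
grip_force: 35.1
```

Request:
{"fn": "jog_arm", "kwargs": {"moves": [[[0, 0, 0.1], [0, 0, 0], 1], [[0, 0, 0.1], [0, 0, 0], 1], [[0, 0, 0.05], [0, 0, 0], 1], [[0, 0, 0], [0, 0, 0], 1], [[0, 0, 0], [0, 0, 0], 1]]}}

```text
clock: 34.3
tool_pos: [0.4406, -0.2708, 0.1005]
orientation: [-2.221, 2.221, -0.002]
wrist_force: [-0.5, -0.1, -0.2]
finger_gap: 0.412
grip_force: 35.1
```

Request:
{"fn": "jog_arm", "kwargs": {"moves": [[[0, 0, 0.05], [0, 0, 0], 1], [[0, 0, 0.03], [0, 0, 0], 1], [[0, 0, 0], [0, 0, 0], 1], [[0, 0, 0], [0, 0, 0], 1]]}}

```text
clock: 34.63
tool_pos: [0.4406, -0.2708, 0.0981]
orientation: [-2.221, 2.221, -0.002]
wrist_force: [0.9, -0.6, -0.6]
finger_gap: 0.409
grip_force: 35.1
```

Request:
{"fn": "jog_arm", "kwargs": {"moves": [[[0, 0, 0.05], [0, 0, 0], 1], [[0, 0, 0.03], [0, 0, 0], 1], [[0, 0, 0], [0, 0, 0], 1], [[0, 0, 0], [0, 0, 0], 1]]}}

```text
clock: 34.97
tool_pos: [0.4406, -0.2708, 0.0956]
orientation: [-2.221, 2.221, -0.002]
wrist_force: [0.1, -0.0, -0.0]
finger_gap: 0.416
grip_force: 35.1
```

Request:
{"fn": "jog_arm", "kwargs": {"moves": [[[0, 0, 0.03], [0, 0, 0], 1], [[0, 0, 0], [0, 0, 0], 1], [[0, 0, 0], [0, 0, 0], 1]]}}

```text
clock: 35.22
tool_pos: [0.4408, -0.2709, 0.095]
orientation: [-2.221, 2.221, -0.003]
wrist_force: [-1.1, -0.2, 1.4]
finger_gap: 0.407
grip_force: 35.2
```

Touching at the expected height. I'll release and rise.

Request:
{"fn": "jog_arm", "kwargs": {"moves": [[[0, 0, 0], [0, 0, 0], 0], [[0, 0, 0], [0, 0, 0], -0.5], [[0, 0, 0], [0, 0, 0], -1], [[0, 0, 0], [0, 0, 0], -1], [[0, 0, -0.2], [0, 0, 0], -1]]}}

```text
clock: 35.63
tool_pos: [0.4398, -0.2706, 0.1]
orientation: [2.221, -2.221, -0.001]
wrist_force: [-0.7, 0.0, 0.2]
finger_gap: 0.999
grip_force: 0.0
```

Request:
{"fn": "jog_arm", "kwargs": {"moves": [[[0, 0, -0.6], [0, 0, 0], -1], [[0, 0, -1], [0, 0, 0], -1], [[0, 0, -1], [0, 0, 0], -1], [[0, 0, -0.8], [0, 0, 0], -1], [[0, 0, -0.3], [0, 0, 0], -1]]}}

```text
clock: 36.05
tool_pos: [0.442, -0.2714, 0.2162]
orientation: [-2.22, 2.219, -0.01]
wrist_force: [0.3, -0.1, 0.6]
finger_gap: 1.0
grip_force: 0.0
```

Request:
{"fn": "jog_arm", "kwargs": {"moves": [[[0, 0, 0], [0, 0, 0], -1], [[0, 0, 0], [0, 0, 0], -1], [[0, 0, 0], [0, 0, 0], -1], [[0, 0, 0], [0, 0, 0], -1]]}}

```text
clock: 36.38
tool_pos: [0.4397, -0.2705, 0.2106]
orientation: [2.221, -2.221, -0.001]
wrist_force: [-0.5, 0.2, -0.4]
finger_gap: 1.004
grip_force: 0.0
```

```bash
python3 circ.py wrist .44,-.272,.119,.03 .44,-.272,.103,.008 .44,-.272,.089,.035; python3 tilt.py scene pics/s9.png 60 250 160 300 3
```

```text
wrist .44,-.272,.119,.03 1901 circ [ 0.4396 -0.2728] 0.0182 rect [ 0.4396 -0.2729] [0.0356 0.0349] z 0.1189
wrist .44,-.272,.103,.008 158 circ [ 0.439  -0.2688] 0.0021 rect [ 0.4397 -0.2726] [0.0082 0.0093] z 0.101
wrist .44,-.272,.089,.035 1335 circ [ 0.4408 -0.2726] 0.0249 rect [ 0.4413 -0.2768] [0.0493 0.0409] z 0.089
```

View pics/s9.png

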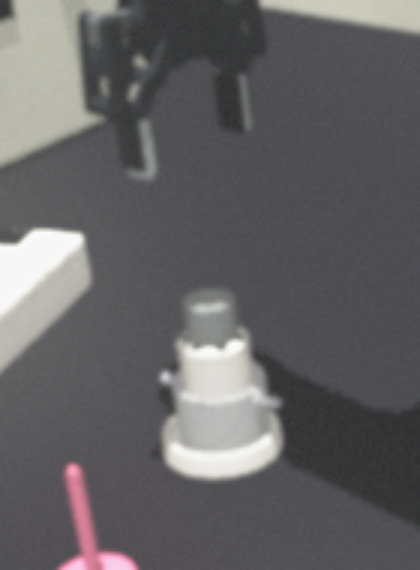

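The crop shows the whole stack upright: stand, bucket, block and collar, the collar at (210,315). The collar top reads 0.119 m and it is centred on the rod, so I'll hand in.

```bash
python3 -c "
from workcell import manip
print(manip.hand_in())"
```

```text
the job is handed in; nothing more can be done
None
```

The job is handed in: the bucket stands in the loading stand with the base, block and collar stacked upright in it, and the final camera check matched the expected heights and centring; `hand_in` gave no verdict.

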